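# Close up a row of slab-glass blocks in a lampshade maker's jig

### The job

Draw the blue push block out of its rack by its two narrow ends, stand it across the open apron of the jig behind the row of glass, let go, and take it again by its two broad faces, because the posts leave no room for fingers at its ends. With it push all five glass blocks along the channel as one straight row, closed up tight against the end stop; only the push block may touch the glass, and no glass may tip up. Leave the push block standing tight behind the row, swing the keeper arm by its red knob right round behind it until it stops, and leave the jar, the tape and the brush where they are.

Things in the scene. Friction and masses are not known exactly. Their poses are not given: they have to be found in the camera images.
- jig: Fixed wooden jig, origin on the table top (z = 0) under the channel's centre line, z up; the row lies along its own y and is pushed to +y. Board: x -65 to 65 mm, y -165 to 185 mm, top at z = 12 mm; all stands on that. Channel: 68 mm wide between low rails 14 mm thick, y -45 to 160 mm, tops at z = 36 mm.
- end_stop (a point): Middle of the foot of the end stop's face, which the first glass block must touch: jig (0, 160, 12) mm; stop top at z = 42 mm. With the row closed up the glass centres lie at jig y = 145, 115, 85, 55, 25 mm and the push block's at y = -2 mm.
- gate (a point): Point between two dark posts that stand on the rails: jig (0, 1, 12) mm. The posts reach over jig y -10 to 12 mm and |x| 34 to 48 mm, tops at z = 76 mm.
- apron (a point): Middle of the apron, the open part of the jig's board behind the row (jig y -165 to -45 mm): jig (0, -100, 12) mm, on the board.
- glass1: green slab-glass block number 1 counted from the end stop, 36 mm (own x, across the channel) by 30 mm (own y, along the row) by 18 mm high, 50 g; origin at the centre of its underside. It starts loose on the jig with small gaps to its neighbours, within 3 mm of the centre line.
- glass2: amber slab-glass block number 2 counted from the end stop, 36 mm (own x, across the channel) by 30 mm (own y, along the row) by 18 mm high, 50 g; origin at the centre of its underside. It starts loose on the jig with small gaps to its neighbours, within 3 mm of the centre line.
- glass3: white slab-glass block number 3 counted from the end stop, 36 mm (own x, across the channel) by 30 mm (own y, along the row) by 18 mm high, 50 g; origin at the centre of its underside. It starts loose on the jig with small gaps to its neighbours, within 3 mm of the centre line.
- glass4: green slab-glass block number 4 counted from the end stop, 36 mm (own x, across the channel) by 30 mm (own y, along the row) by 18 mm high, 50 g; origin at the centre of its underside. It starts loose on the jig with small gaps to its neighbours, within 3 mm of the centre line.
- glass5: amber slab-glass block number 5 counted from the end stop, 36 mm (own x, across the channel) by 30 mm (own y, along the row) by 18 mm high, 50 g; origin at the centre of its underside. It starts loose on the jig with small gaps to its neighbours, within 3 mm of the centre line.
- push_block: Blue push block, loose, 60 mm long (own x) by 24 mm thick (own y) by 64 mm tall (z up), about 70 g; origin at the centre of its underside. It starts upright in the rack. In the jig its x goes along the jig's x (across the channel, 4 mm free at each end).
- rack: Fixed wooden rack, floor plate 110 mm (x) by 90 mm (y), 6 mm thick; origin on the table under its centre. Two cheeks 42 mm long (x), 12 mm thick and 60 mm above the plate (tops at z = 66 mm) cover the push block's broad faces with 2 mm play; 9 mm of it stands out at each end, along the rack's x. It comes out straight up.
- keeper (a joint): Keeper arm angle q in rad: 0 = open, grows clockwise seen from above, over the apron, to 2.4435 = closed, at its stop. The arm points at -(0.698 + q) rad from the jig's +x; closed it points to the jig's -x, behind the push block with 2.5 mm play. Turns easily (0.3 N at the knob), stays where left; an unclosed row blocks it.
- keeper_pivot (a point): Point on the keeper arm's upright pivot axis, at jig x = 41 mm, y = -23.5 mm, z = 66 mm (knob height, above the real pivot, whose top is at z = 52 mm).
- keeper_knob (a point): Middle of the upright red round knob on the arm's end, 115 mm from the pivot axis: diameter 16 mm, from z = 48 to 84 mm, this point at z = 66 mm. The arm (aluminium, 14 mm wide) lies below it, z = 38 to 48 mm. When closed the knob is at jig x = -74 mm, y = -23.5 mm.
- jar: Bystander: amber jar, 60 mm across, 85 mm tall, origin under its centre.
- tape: Bystander: roll of copper foil tape, 72 mm across, 20 mm high, origin under its centre.
- brush: Bystander: brush with wooden handle, 150 mm long, lying along its x.
Things that resemble listed ones, but are neither listed nor needed, are in the scene too. There is more than one size of the push_block; the job needs the smallest.

How it is judged:
By the outcome, as a careful person would: the job done as asked, in the order asked, and still so for the second after the job is handed in, with the robot touching nothing.
It also fails if it takes over 72 s, if anything falls off the work surface, if the arm or the gripper's body presses on something with over 40 N, if the wrist force passes 120 N, or if a joint passes its speed limit or range.

### The arm

A 6-joint arm with a two-finger parallel gripper is mounted at the origin on the work surface. World frame = base frame: x ahead of the robot, y to its left, z up, the work surface at z = 0. Lengths are in m, angles in rad, forces in N, time in s.
With the tool pointing down it reaches from about 0.325 to 0.775 m from the base axis. Payload 5.5 kg.
Tool frame: the origin (TCP) lies midway between the tips of the shut fingers; the grasp point (between the pads) lies behind it (env.hold_point_z is the z of the grasp point in the tool frame, in m); z points along the fingers, y is the direction in which the jaws open and shut (so a half turn about z gives the same grasp; the last joint's range is limited). The gripper opens to 88 mm and grips with 3 to 60 N. Pads are 20 mm wide; open, the fingers measure 115 mm over their backs; the gripper's body (75 mm by 178 mm) begins 61 mm behind the grasp point.
Start: joints at [-1.329, 0.091, 1.231, -0, 1.82, -0.057], TCP at [0.177, -0.573, 0.223] pointing down, gripper open.
Joint ranges: [-2.87, 2.87], [-0.86, 2.18], [0.17, 2.46], [-1.51, 4.65], [0.06, 2.69], [-2.65, 2.65]. Speed limits (rad/s): [2.57, 2.57, 3.01, 3.14, 3.14, 3.14].

### API

Orientations are given as a 3x3 rotation matrix whose columns are the frame's x, y, z axes.
In Python, from bench import env gives the robot as it stands.
- The arm moves only by the shell command python3 -m jog 'ROWS'. ROWS is JSON, a list of rows, each an object of numbers: "claw": the gripper command: -1 is fully open, 1 is shut, values between are in proportion; "dx", "dy", "dz": the shift along the tool's x, y, z in m; "ax", "ay", "az": the turn, a rotation vector about the tool's x, y, z in degrees. In form: [{"claw": .., "dx": .., "dy": .., "dz": .., "ax": .., "ay": .., "az": ..}, ...]. A call has exactly 8 rows; each row is the pose to reach, as a shift and turn from the pose measured when the call began, along the tool's axes at that moment; what a row does not reach only later rows make up. A row lasts 1/10 s, in which the tool goes at most 50 mm and 8.59 degrees, less where a joint would pass 70% of its speed; a pose out of reach is approached as far as the arm can. A call with a gripper value outside its range is refused whole. The fingers move at their own pace and stop on an object; the grip force is fixed at half the most. Time passes only in rows, so rows that repeat a pose let the fingers close, or fill a call up. It gives the time, the measured TCP pose, the force and the opening at its end, in the units of the state.
- env.read_state(): the state, without advancing time (a new reading comes with each control period).
- env.snapshot(name): name is "side" or "top" or "wrist"; returns a dict with "frame" (400x640x3 uint8, red, green, blue), "K" (3x3 intrinsics, pixels), "k1" (the pictures are not rectified: a ray, as slopes to the right and down, at radius r is drawn at 1 + k1 r^2 times it, then the intrinsics apply), "R" (3x3) and "t" (3): a world point X has camera coordinates R X + t; the wrist camera has in their place "hand_eye" (4x4, takes a point from camera to tool coordinates, whose origin is the TCP and whose axes are the flange's). Camera axes: x right, y down, z forward; pixel columns grow to the right and rows downward; lengths in m; the calibration is good to about 2 mm. A picture is of the moment at which its call begins: read the wrist's pose just before it. There is no depth.
- env.close_job(): hands the job in, once; it reports no verdict.
Trained networks look in the newest picture that a camera, given by its name, has taken for a name from the list of things; names that differ only in an ending like _2 or _b are one class to them, and where a whole thing is asked for, a point or a joint stands for the part that bears it (a point fixed in the world has none). Each returns a list of dicts, best first, with "conf" (0 to 1); they miss things now and then, are a little off and sometimes report something else, mostly with a low value. They report only what shows in the picture. A call takes as long as a camera call. They do not tell look-alikes from the thing itself.
- env.recognise(target, camera): "position" ([row, column] in pixels, amid what is visible of it).
The state is a dict: "time": time; "qpos": joint angles; "qd": joint speeds; "joint_efforts": joint torques, N m; "eef_pos": TCP position; "orientation": TCP orientation; "contact_force": force on the tool from outside, world axes, zero at the start; "wrist_torque": the same for the moment, N m; "grip_width": finger opening in m.
Only numpy, scipy, OpenCV 4.12 (cv2) and the standard library are available. Lean on these libraries where they do the work, as an engineer would, in place of code of your own. Each camera call takes 0.05 s, during which the arm holds its last target.

## Working session

There is one attempt and no reset: what is moved stays moved. The work goes in short steps, Python scripts to look and compute and a shell command to move; the robot and the scene stay as the last step left them, time stands still between calls to the robot, and variables do not carry over. Pictures are saved under pics/ and viewed, and the job is handed in when it is done.

```bash
ls; mkdir -p pics; python3 - <<'E'
from bench import env
import cv2,numpy as np
s=env.read_state(); print({k:np.round(v,4).tolist() for k,v in s.items()}, env.hold_point_z)
for n in ["top","side","wrist"]:
    d=env.snapshot(n); cv2.imwrite(f"pics/{n}0.png",d["frame"][:,:,::-1])
    print(n,{k:np.round(v,4).tolist() for k,v in d.items() if k!="frame"})
E
```

```text
pics
{'time': 0.0, 'qpos': [-1.3287, 0.0918, 1.2319, -0.0, 1.8198, -0.0567], 'qd': [-0.0002, 0.0004, -0.0009, 0.0011, -0.0003, -0.0019], 'joint_efforts': [-0.0009, -44.6455, -40.6442, 0.0695, 0.0294, -0.0002], 'eef_pos': [0.1765, -0.5731, 0.2215], 'orientation': [[0.9557, 0.2944, -0.0005], [0.2944, -0.9557, 0.0019], [0.0001, -0.0019, -1.0]], 'contact_force': [-0.2933, -0.2793, -0.8845], 'wrist_torque': [0.0351, -0.0177, 0.0001], 'grip_width': 0.0874} -0.0187
top {'K': [[424.9096, 0.0, 315.3834], [0.0, 424.9096, 192.5895], [0.0, 0.0, 1.0]], 'k1': -0.0508, 'R': [[-0.0142, -0.9998, -0.0145], [-0.9965, 0.0153, -0.0816], [0.0818, 0.0133, -0.9966]], 't': [0.0566, 0.5231, 1.0897]}
side {'K': [[497.7075, 0.0, 314.875], [0.0, 497.7075, 201.1952], [0.0, 0.0, 1.0]], 'k1': -0.0406, 'R': [[0.9879, -0.1549, -0.0091], [-0.1134, -0.6812, -0.7233], [0.1058, 0.7155, -0.6905]], 't': [-0.5118, 0.1499, 1.5777]}
wrist {'K': [[320.5518, 0.0, 321.2195], [0.0, 320.5518, 197.8161], [0.0, 0.0, 1.0]], 'k1': -0.0209, 'hand_eye': [[-0.0007, -0.9652, -0.2615, 0.0704], [1.0, -0.0006, -0.0008, -0.0003], [0.0006, -0.2615, 0.9652, -0.1618], [0.0, 0.0, 0.0, 1.0]]}
```

View pics/top0.png

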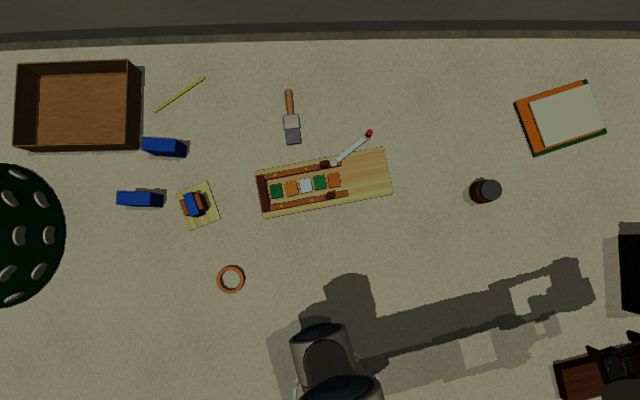

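View pics/side0.png

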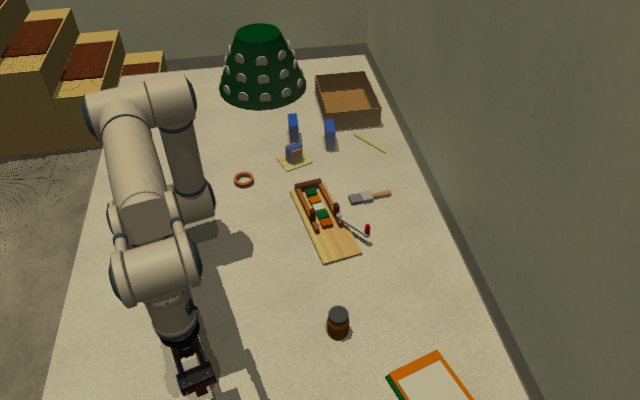

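View pics/wrist0.png

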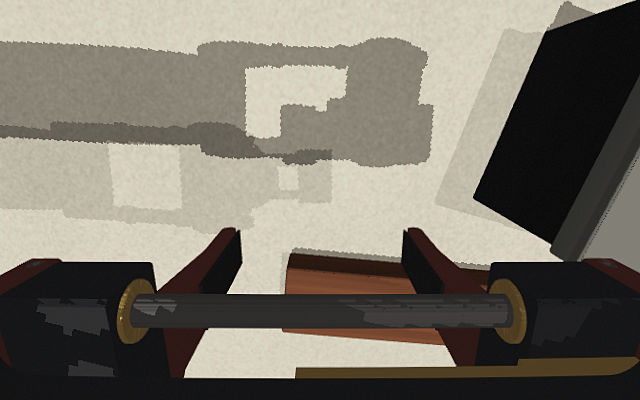

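```bash
cat > h.py <<'E'
from bench import env
import cv2,numpy as np
def unproj(d,px,z,st=None):
    """px list of (col,row) -> world pts on plane z"""
    px=np.array(px,float).reshape(-1,2)
    K=d["K"]; q=np.c_[(px[:,0]-K[0,2])/K[0,0],(px[:,1]-K[1,2])/K[1,1]]
    u=q.copy()
    for _ in range(30): u=q/(1+d["k1"]*(u**2).sum(1,keepdims=True))
    v=np.c_[u,np.ones(len(u))]
    if "R" in d: R=d["R"].T; c=-R@d["t"]
    else:
        R0=st["orientation"];H=d["hand_eye"]; R=R0@H[:3,:3]; c=R0@H[:3,3]+st["eef_pos"]
    w=v@np.array(R).T
    s=(np.broadcast_to(z,len(w))-c[2])/w[:,2]
    return c+w*s[:,None]
def proj(d,X,st=None):
    X=np.array(X,float).reshape(-1,3)
    if "R" in d: c=X@np.array(d["R"]).T+d["t"]
    else:
        R0=np.array(st["orientation"]);H=np.array(d["hand_eye"]); T=(X-st["eef_pos"])@R0; c=(T-H[:3,3])@H[:3,:3]
    u=c[:,:2]/c[:,2:]; u=u*(1+d["k1"]*(u**2).sum(1,keepdims=True))
    return np.c_[u[:,0]*d["K"][0,0]+d["K"][0,2],u[:,1]*d["K"][1,1]+d["K"][1,2]]
E
python3 - <<'E'
from h import *
d=env.snapshot("top"); f=d["frame"][:,:,::-1]
for n,(x0,y0,x1,y1) in {"jig":(245,115,405,235),"rack":(110,130,230,235)}.items():
    cv2.imwrite(f"pics/c_{n}.png",cv2.resize(f[y0:y1,x0:x1],None,fx=5 if n=="jig" else 5.5,fy=5 if n=="jig" else 5.5,interpolation=cv2.INTER_CUBIC))
for t in ["jig","glass1","glass5","push_block","rack","keeper","keeper_knob","jar","tape","brush"]:
    print(t,[(np.round(r["position"]).tolist(),round(r["conf"],2)) for r in env.recognise(t,"top")][:6])
E
```

```text
jig [([179.0, 328.0], 0.67)]
glass1 [([188.0, 294.0], 0.75), ([185.0, 305.0], 0.67), ([191.0, 483.0], 0.67), ([182.0, 319.0], 0.62), ([180.0, 334.0], 0.57), ([183.0, 329.0], 0.56)]
glass5 [([188.0, 294.0], 0.75), ([185.0, 305.0], 0.67), ([191.0, 483.0], 0.67), ([182.0, 319.0], 0.62), ([180.0, 334.0], 0.57), ([183.0, 329.0], 0.56)]
push_block [([206.0, 189.0], 0.76), ([199.0, 142.0], 0.67), ([148.0, 162.0], 0.64)]
rack [([204.0, 202.0], 0.65), ([178.0, 330.0], 0.49)]
keeper [([149.0, 353.0], 0.55), ([206.0, 202.0], 0.29)]
keeper_knob [([147.0, 350.0], 0.7)]
jar [([193.0, 484.0], 0.84)]
tape [([281.0, 238.0], 0.57)]
brush [([205.0, 193.0], 0.67), ([124.0, 288.0], 0.62), ([181.0, 328.0], 0.2)]
```

View pics/c_jig.png

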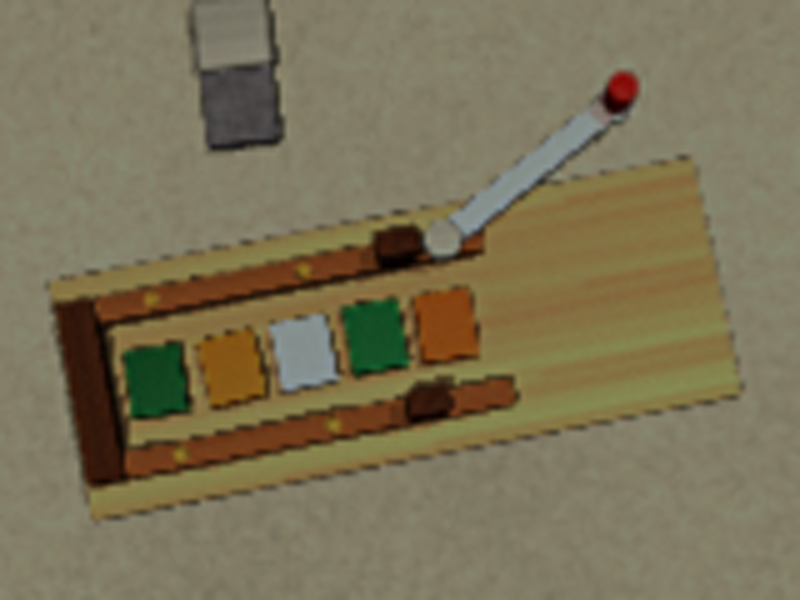

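View pics/c_rack.png

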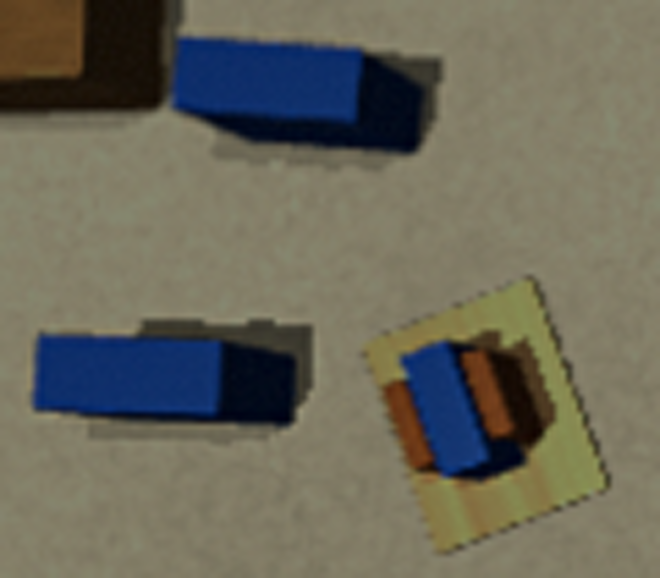

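```bash
python3 - <<'E'
from h import *
d=env.snapshot("top")
def fit(loc,W):
    loc=np.array(loc,float);W=W[:,:2]
    a=loc-loc.mean(0);b=W-W.mean(0)
    th=np.arctan2((a[:,0]*b[:,1]-a[:,1]*b[:,0]).sum(),(a*b).sum())
    R=np.array([[np.cos(th),-np.sin(th)],[np.sin(th),np.cos(th)]]); t=W.mean(0)-R@loc.mean(0)
    print("th deg",np.degrees(th),"t",t,"res mm",np.round((W-(loc@R.T+t))*1e3,1).tolist()); return th,t
c=np.array([(50,282),(690,157),(742,395),(96,519)],float); c=(c+.5)/5-.5+[245,115]
fit([(.065,.185),(.065,-.165),(-.065,-.165),(-.065,.185)],unproj(d,c,.012))
o=[110,130]
c=np.array([(365,345),(533,275),(608,488),(443,553)],float); c=(c+.5)/5.5-.5+o
fit([(.055,.045),(.055,-.045),(-.055,-.045),(-.055,.045)],unproj(d,c,.006))
c=np.array([(402,352),(446,342),(488,462),(445,474)],float); c=(c+.5)/5.5-.5+o
fit([(.03,.012),(.03,-.012),(-.03,-.012),(-.03,.012)],unproj(d,c,.070))
for t,p in {"jar":(484,193),"tape":(230,279),"brush":(290,116)}.items(): print(t,unproj(d,p,0.02))
c=np.array([(622,85)],float);print("knob",unproj(d,(c+.5)/5-.5+[245,115],.084))
E
```

```text
th deg 10.188571688065245 t [0.55388678 0.01719718] res mm [[-0.4, -1.0], [-0.7, 2.0], [-0.3, 1.1], [1.4, -2.0]]
th deg 20.757781805902564 t [0.49671158 0.36233611] res mm [[-0.6, -1.1], [0.5, 0.5], [-0.7, 2.2], [0.8, -1.6]]
th deg 19.124100514758656 t [0.49677906 0.36302074] res mm [[1.3, -0.8], [-2.2, 1.4], [-0.9, 1.1], [1.8, -1.7]]
jar [[ 0.51611695 -0.39391609  0.02      ]]
tape [[0.30243291 0.27362653 0.02      ]]
brush [[0.72993832 0.11362541 0.02      ]]
knob [[ 0.66955796 -0.08811926  0.084     ]]
```

```bash
python3 -m jog '[{"claw":-1,"dx":0.026,"dy":-0.032,"dz":-0.02},{"claw":-1,"dx":0.054,"dy":-0.066,"dz":-0.04},{"claw":-1,"dx":0.084,"dy":-0.102,"dz":-0.06},{"claw":-1,"dx":0.114,"dy":-0.139,"dz":-0.06},{"claw":-1,"dx":0.144,"dy":-0.175,"dz":-0.06},{"claw":-1,"dx":0.174,"dy":-0.212,"dz":-0.06},{"claw":-1,"dx":0.204,"dy":-0.248,"dz":-0.06},{"claw":-1,"dx":0.234,"dy":-0.285,"dz":-0.06}]' && python3 -m jog '[{"claw":-1,"dx":0.03,"dy":-0.037},{"claw":-1,"dx":0.06,"dy":-0.073},{"claw":-1,"dx":0.09,"dy":-0.11},{"claw":-1,"dx":0.12,"dy":-0.146},{"claw":-1,"dx":0.15,"dy":-0.183},{"claw":-1,"dx":0.17,"dy":-0.207},{"claw":-1,"dx":0.17,"dy":-0.207},{"claw":-1,"dx":0.17,"dy":-0.207}]'
python3 - <<'E'
from h import *
s=env.read_state();d=env.snapshot("wrist");cv2.imwrite("pics/w1.png",d["frame"][:,:,::-1])
print(s["time"],s["eef_pos"],s["qd"])
E
```

```text
0.75 [ 0.17662609 -0.57341925  0.22268388] [ 1.01471183e-03  2.46870756e-05  8.57035328e-04 -5.82395380e-04
 -4.21951251e-04 -4.12254470e-04]$[0]: bad value
```

View pics/w1.png

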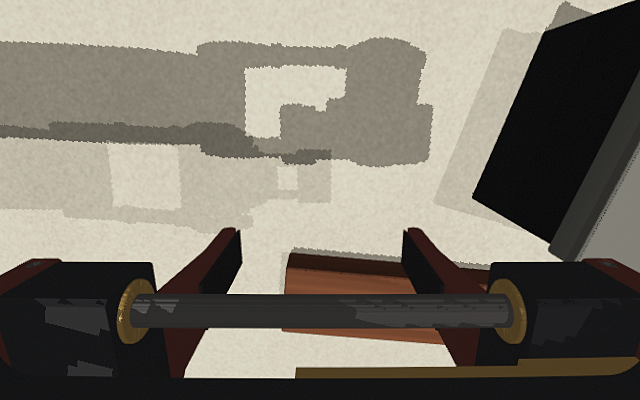

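```bash
python3 -m jog '[{"claw":-1,"dx":0.026,"dy":-0.032,"dz":-0.02,"ax":0,"ay":0,"az":0},{"claw":-1,"dx":0.054,"dy":-0.066,"dz":-0.04,"ax":0,"ay":0,"az":0},{"claw":-1,"dx":0.084,"dy":-0.102,"dz":-0.06,"ax":0,"ay":0,"az":0},{"claw":-1,"dx":0.114,"dy":-0.139,"dz":-0.06,"ax":0,"ay":0,"az":0},{"claw":-1,"dx":0.144,"dy":-0.175,"dz":-0.06,"ax":0,"ay":0,"az":0},{"claw":-1,"dx":0.174,"dy":-0.212,"dz":-0.06,"ax":0,"ay":0,"az":0},{"claw":-1,"dx":0.204,"dy":-0.248,"dz":-0.06,"ax":0,"ay":0,"az":0},{"claw":-1,"dx":0.234,"dy":-0.285,"dz":-0.06,"ax":0,"ay":0,"az":0}]'
```

```text
time: 1.6
eef_pos: [0.3166, -0.2304, 0.2829]
orientation: [[0.956, 0.294, 0.001], [0.294, -0.956, -0.001], [0.001, 0.001, -1.0]]
contact_force: [0.8, 0.5, 0.5]
grip_width: 0.0877
```

```bash
python3 -m jog '[{"claw":-1,"dx":0.03,"dy":-0.037,"dz":0,"ax":0,"ay":0,"az":0},{"claw":-1,"dx":0.06,"dy":-0.073,"dz":0,"ax":0,"ay":0,"az":0},{"claw":-1,"dx":0.09,"dy":-0.11,"dz":0,"ax":0,"ay":0,"az":0},{"claw":-1,"dx":0.12,"dy":-0.146,"dz":0,"ax":0,"ay":0,"az":0},{"claw":-1,"dx":0.15,"dy":-0.183,"dz":0,"ax":0,"ay":0,"az":0},{"claw":-1,"dx":0.17,"dy":-0.207,"dz":0,"ax":0,"ay":0,"az":0},{"claw":-1,"dx":0.17,"dy":-0.207,"dz":0,"ax":0,"ay":0,"az":0},{"claw":-1,"dx":0.17,"dy":-0.207,"dz":0,"ax":0,"ay":0,"az":0}]'
python3 - <<'E'
from h import *
import pickle
s=env.read_state();d=env.snapshot("wrist");cv2.imwrite("pics/w2.png",d["frame"][:,:,::-1])
pickle.dump((s,d),open("w2.pkl","wb"))
print(s["time"],s["eef_pos"],s["qd"])
E
```

```text
time: 2.4
eef_pos: [0.4181, 0.0176, 0.2828]
orientation: [[0.955, 0.296, 0.0], [0.296, -0.955, -0.001], [0.0, 0.001, -1.0]]
contact_force: [-0.7, -0.1, 0.7]
grip_width: 0.0875
2.4 [0.41812783 0.01755902 0.28276071] [-0.03879833 -0.01522577  0.0047953  -0.0032058   0.00190083 -0.00413537]
```

View pics/w2.png

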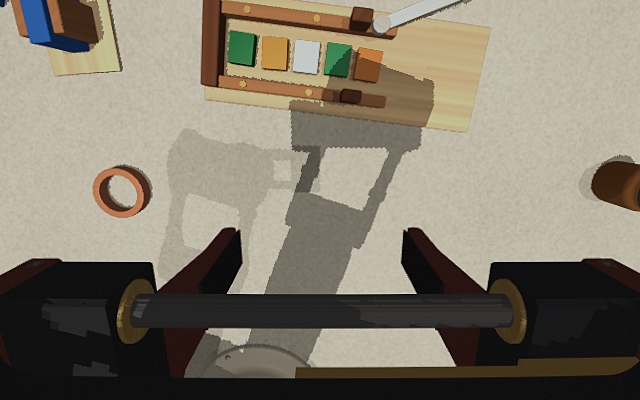

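```bash
python3 - <<'E'
import cv2
f=cv2.imread("pics/w2.png")
cv2.imwrite("pics/w2j.png",cv2.resize(f[0:140,195:500],None,fx=2.6,fy=2.6,interpolation=cv2.INTER_CUBIC))
E
```

```text
(no output)
```

View pics/w2j.png

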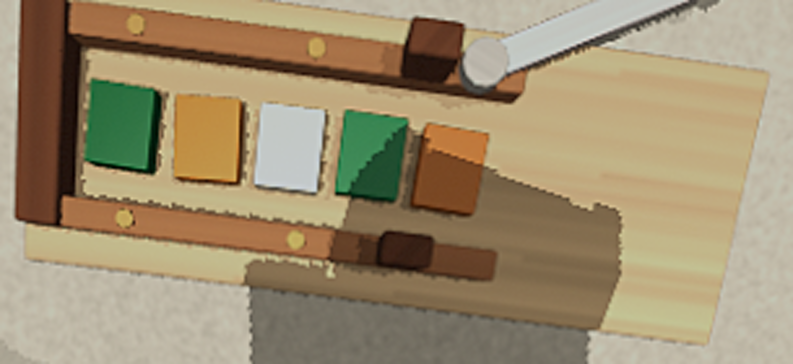

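```bash
cat >> h.py <<'E'
from scipy.optimize import least_squares
def fitpose(d,st,loc,px,x0):
    loc=np.array(loc,float);px=np.array(px,float)
    def W(p):
        c,s=np.cos(p[2]),np.sin(p[2]); return np.c_[p[0]+c*loc[:,0]-s*loc[:,1],p[1]+s*loc[:,0]+c*loc[:,1],loc[:,2]]
    r=least_squares(lambda p:(proj(d,W(p),st)-px).ravel(),x0,loss="soft_l1")
    print("pose",np.round(r.x[:2],4),"deg",round(np.degrees(r.x[2]),2),"res px",np.round(proj(d,W(r.x),st)-px,1).tolist()); return r.x
def j2w(p,X):
    c,s=np.cos(p[2]),np.sin(p[2]); X=np.array(X,float)
    return np.array([p[0]+c*X[0]-s*X[1],p[1]+s*X[0]+c*X[1]])
E
python3 - <<'E'
from h import *
import pickle
s,d=pickle.load(open("w2.pkl","rb"))
cr=lambda a:(np.array(a,float)+.5)/2.6-.5+[195,0]
loc=[(.065,-.165,.012),(-.065,-.165,.012),(-.065,.185,.012),(.041,-.0235,.052),(-.034,-.045,.036)]
p=fitpose(d,s,loc,cr([(768,73),(708,344),(24,260),(484,62),(497,250)]),(.554,.017,.178))
g=cr([(122,126-3),(208,139-2),(290,147),(372,155),(452,169)])
# tops
w=unproj(d,g,.030,s)
R=np.array([[np.cos(p[2]),np.sin(p[2])],[-np.sin(p[2]),np.cos(p[2])]])
print("glass jig mm",np.round((w[:,:2]-p[:2])@R.T*1e3,1).tolist())
E
```

```text
pose [0.5509 0.0189] deg 10.27 res px [[1.0, -1.0], [-0.0, 0.8], [-0.9, 0.2], [0.0, -0.2], [-0.1, 0.4]]
glass jig mm [[1.5, 134.4], [0.1, 94.6], [0.3, 56.6], [1.4, 18.5], [-0.1, -19.2]]
```

```bash
python3 -m jog '[{"claw":-1,"dx":0.024,"dy":-0.03,"dz":0.01,"ax":0,"ay":0,"az":-8.5},{"claw":-1,"dx":0.048,"dy":-0.06,"dz":0.02,"ax":0,"ay":0,"az":-17},{"claw":-1,"dx":0.072,"dy":-0.09,"dz":0.03,"ax":0,"ay":0,"az":-25.5},{"claw":-1,"dx":0.096,"dy":-0.12,"dz":0.04,"ax":0,"ay":0,"az":-34},{"claw":-1,"dx":0.12,"dy":-0.15,"dz":0.05,"ax":0,"ay":0,"az":-42.5},{"claw":-1,"dx":0.144,"dy":-0.18,"dz":0.06,"ax":0,"ay":0,"az":-51},{"claw":-1,"dx":0.168,"dy":-0.21,"dz":0.07,"ax":0,"ay":0,"az":-59.5},{"claw":-1,"dx":0.181,"dy":-0.2265,"dz":0.083,"ax":0,"ay":0,"az":-68}]' && python3 -m jog '[{"claw":-1,"dx":0,"dy":0,"dz":0,"ax":0,"ay":0,"az":-8.5},{"claw":-1,"dx":0,"dy":0,"dz":0,"ax":0,"ay":0,"az":-17},{"claw":-1,"dx":0,"dy":0,"dz":0,"ax":0,"ay":0,"az":-25.5},{"claw":-1,"dx":0,"dy":0,"dz":0,"ax":0,"ay":0,"az":-26},{"claw":-1,"dx":0,"dy":0,"dz":0,"ax":0,"ay":0,"az":-26},{"claw":-1,"dx":0,"dy":0,"dz":0,"ax":0,"ay":0,"az":-26},{"claw":-1,"dx":0,"dy":0,"dz":0,"ax":0,"ay":0,"az":-26},{"claw":-1,"dx":0,"dy":0,"dz":0,"ax":0,"ay":0,"az":-26}]'
python3 - <<'E'
from h import *
import pickle
s=env.read_state();d=env.snapshot("wrist");f=d["frame"][:,:,::-1]
pickle.dump((s,d),open("w3.pkl","wb"))
cv2.imwrite("pics/w3.png",f)
print(s["eef_pos"],env.recognise("push_block","wrist"))
E
```

```text
time: 3.25
eef_pos: [0.5259, 0.2868, 0.1994]
orientation: [[0.081, 0.997, 0.001], [0.997, -0.081, -0.001], [-0.001, 0.001, -1.0]]
contact_force: [1.0, -0.6, -0.1]
grip_width: 0.0878
time: 4.05
eef_pos: [0.5259, 0.2866, 0.1994]
orientation: [[-0.363, 0.932, 0.001], [0.932, 0.363, -0.001], [-0.001, 0.001, -1.0]]
contact_force: [0.1, 0.4, -0.3]
grip_width: 0.0879
[0.5259102  0.28662778 0.1994392 ] [{'position': [96.8, 323.2], 'conf': 0.87}, {'position': [71.7, 510.5], 'conf': 0.86}, {'position': [7.1, 375.1], 'conf': 0.59}]
```

View pics/w3.png

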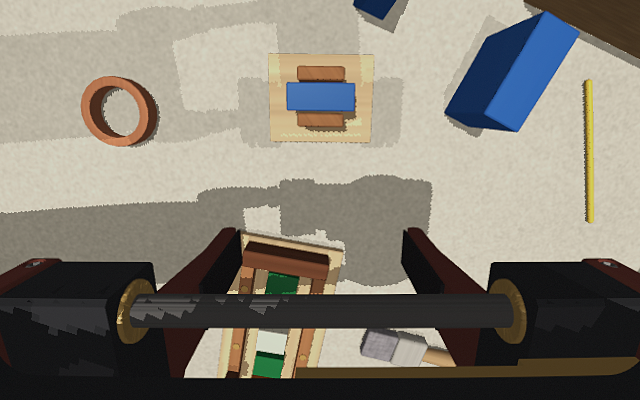

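```bash
python3 - <<'E'
import cv2
f=cv2.imread("pics/w3.png")
cv2.imwrite("pics/w3j.png",cv2.resize(f[45:150,255:385],None,fx=5,fy=5,interpolation=cv2.INTER_CUBIC))
E
```

```text
(no output)
```

View pics/w3j.png

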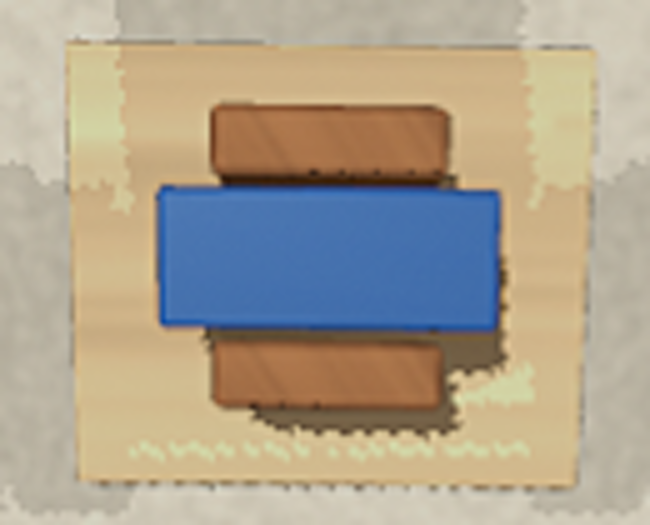

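```bash
python3 - <<'E'
from h import *
import pickle
s,d=pickle.load(open("w3.pkl","rb"))
cr=lambda a:(np.array(a,float)+.5)/5-.5+[255,45]
b=fitpose(d,s,[(-.03,.012,.070),(.03,.012,.070),(.03,-.012,.070),(-.03,-.012,.070)],cr([(159,185),(500,191),(499,331),(160,325)]),(.497,.363,.35))
r=fitpose(d,s,[(-.055,.045,.006),(.055,.045,.006),(.055,-.045,.006),(-.055,-.045,.006)],cr([(67,42),(595,49),(575,485),(79,482)]),(.497,.363,.35))
R=s["orientation"];dl=np.array([b[0],b[1],0.03])-s["eef_pos"]
print("tool delta",R.T@dl, "yaw now",np.degrees(np.arctan2(R[1,1],R[0,1])))
E
```

```text
pose [0.4942 0.3646] deg 20.39 res px [[-0.5, -0.4], [1.1, -0.4], [0.1, 0.4], [-0.4, 0.5]]
pose [0.494  0.3645] deg 20.69 res px [[-0.8, -0.2], [0.7, -0.4], [0.5, 0.6], [-0.5, 0.2]]
tool delta [ 0.08435887 -0.00145523  0.16933485] yaw now 21.297292258617922
```

```bash
python3 -m jog '[{"claw":-1,"dx":0.042,"dy":-0.001,"dz":0,"ax":0,"ay":0,"az":0.4},{"claw":-1,"dx":0.084,"dy":-0.0015,"dz":0.02,"ax":0,"ay":0,"az":0.8},{"claw":-1,"dx":0.084,"dy":-0.0015,"dz":0.06,"ax":0,"ay":0,"az":0.8},{"claw":-1,"dx":0.084,"dy":-0.0015,"dz":0.09,"ax":0,"ay":0,"az":0.8},{"claw":-1,"dx":0.084,"dy":-0.0015,"dz":0.12,"ax":0,"ay":0,"az":0.8},{"claw":-1,"dx":0.084,"dy":-0.0015,"dz":0.15,"ax":0,"ay":0,"az":0.8},{"claw":-1,"dx":0.084,"dy":-0.0015,"dz":0.169,"ax":0,"ay":0,"az":0.8},{"claw":-1,"dx":0.084,"dy":-0.0015,"dz":0.169,"ax":0,"ay":0,"az":0.8}]' && python3 -m jog '[{"claw":1,"dx":0,"dy":0,"dz":0,"ax":0,"ay":0,"az":0},{"claw":1,"dx":0,"dy":0,"dz":0,"ax":0,"ay":0,"az":0},{"claw":1,"dx":0,"dy":0,"dz":0,"ax":0,"ay":0,"az":0},{"claw":1,"dx":0,"dy":0,"dz":0,"ax":0,"ay":0,"az":0},{"claw":1,"dx":0,"dy":0,"dz":0,"ax":0,"ay":0,"az":0},{"claw":1,"dx":0,"dy":0,"dz":0,"ax":0,"ay":0,"az":0},{"claw":1,"dx":0,"dy":0,"dz":0,"ax":0,"ay":0,"az":0},{"claw":1,"dx":0,"dy":0,"dz":0,"ax":0,"ay":0,"az":0}]'
python3 - <<'E'
from h import *
s=env.read_state();print(s["eef_pos"],s["grip_width"],s["contact_force"])
d=env.snapshot("wrist");cv2.imwrite("pics/w4.png",d["frame"][:,:,::-1])
E
```

```text
time: 4.95
eef_pos: [0.492, 0.3632, 0.0262]
orientation: [[-0.351, 0.936, -0.004], [0.936, 0.351, -0.005], [-0.003, -0.006, -1.0]]
contact_force: [-0.5, 0.1, 0.3]
grip_width: 0.0881
time: 5.75
eef_pos: [0.4929, 0.3637, 0.0277]
orientation: [[-0.351, 0.936, -0.002], [0.936, 0.351, -0.003], [-0.002, -0.003, -1.0]]
contact_force: [0.8, -0.3, 6.2]
grip_width: 0.0599
[0.49285479 0.36366564 0.02773113] 0.059941147570123705 [ 0.84589405 -0.32057137  6.24061   ]
```

View pics/w4.png

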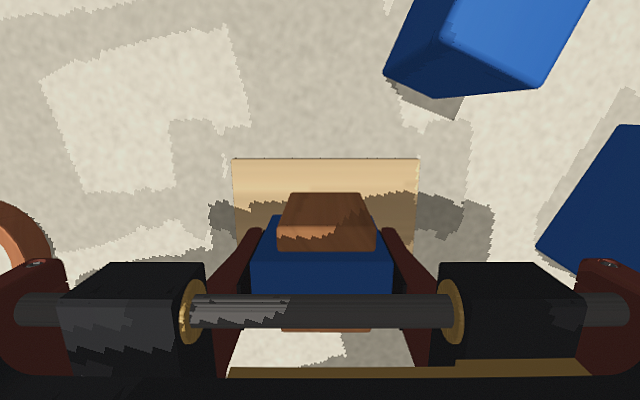

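```bash
python3 -m jog '[{"claw":1,"dx":0,"dy":0,"dz":-0.015,"ax":0,"ay":0,"az":0},{"claw":1,"dx":0,"dy":0,"dz":-0.04,"ax":0,"ay":0,"az":0},{"claw":1,"dx":0,"dy":0,"dz":-0.07,"ax":0,"ay":0,"az":0},{"claw":1,"dx":0,"dy":0,"dz":-0.1,"ax":0,"ay":0,"az":0},{"claw":1,"dx":-0.02,"dy":-0.004,"dz":-0.12,"ax":0,"ay":0,"az":0},{"claw":1,"dx":-0.06,"dy":-0.012,"dz":-0.12,"ax":0,"ay":0,"az":2},{"claw":1,"dx":-0.1,"dy":-0.019,"dz":-0.12,"ax":0,"ay":0,"az":4},{"claw":1,"dx":-0.14,"dy":-0.027,"dz":-0.12,"ax":0,"ay":0,"az":6}]'
```

```text
time: 6.6
eef_pos: [0.5167, 0.2222, 0.1488]
orientation: [[-0.25, 0.968, -0.002], [0.968, 0.25, -0.003], [-0.003, -0.003, -1.0]]
contact_force: [1.1, 0.1, 0.1]
grip_width: 0.0597
```

```bash
python3 -m jog '[{"claw":1,"dx":-0.05,"dy":-0.004,"dz":0,"ax":0,"ay":0,"az":1},{"claw":1,"dx":-0.098,"dy":-0.008,"dz":0,"ax":0,"ay":0,"az":2},{"claw":1,"dx":-0.146,"dy":-0.012,"dz":0,"ax":0,"ay":0,"az":3},{"claw":1,"dx":-0.194,"dy":-0.016,"dz":0,"ax":0,"ay":0,"az":4},{"claw":1,"dx":-0.242,"dy":-0.02,"dz":0,"ax":0,"ay":0,"az":4.2},{"claw":1,"dx":-0.28,"dy":-0.023,"dz":0,"ax":0,"ay":0,"az":4.2},{"claw":1,"dx":-0.31,"dy":-0.0255,"dz":0,"ax":0,"ay":0,"az":4.2},{"claw":1,"dx":-0.31,"dy":-0.0255,"dz":0,"ax":0,"ay":0,"az":4.2}]'
python3 - <<'E'
from h import *
import pickle
s=env.read_state();d=env.snapshot("wrist");f=d["frame"][:,:,::-1]
pickle.dump((s,d),open("w5.pkl","wb"))
cv2.imwrite("pics/w5.png",f); print(s["eef_pos"],s["grip_width"])
d=env.snapshot("top");cv2.imwrite("pics/t5.png",cv2.resize(d["frame"][100:250,220:420,::-1],None,fx=4,fy=4,interpolation=cv2.INTER_CUBIC))
E
```

```text
time: 7.4
eef_pos: [0.5693, -0.088, 0.1498]
orientation: [[-0.174, 0.985, -0.003], [0.985, 0.174, -0.004], [-0.004, -0.004, -1.0]]
contact_force: [-0.3, -0.6, 0.2]
grip_width: 0.0599
[ 0.56933584 -0.08798169  0.14976944] 0.05989502752317952
```

View pics/w5.png

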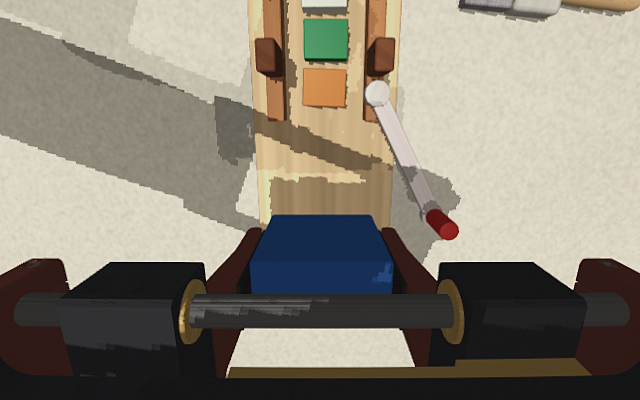

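View pics/t5.png

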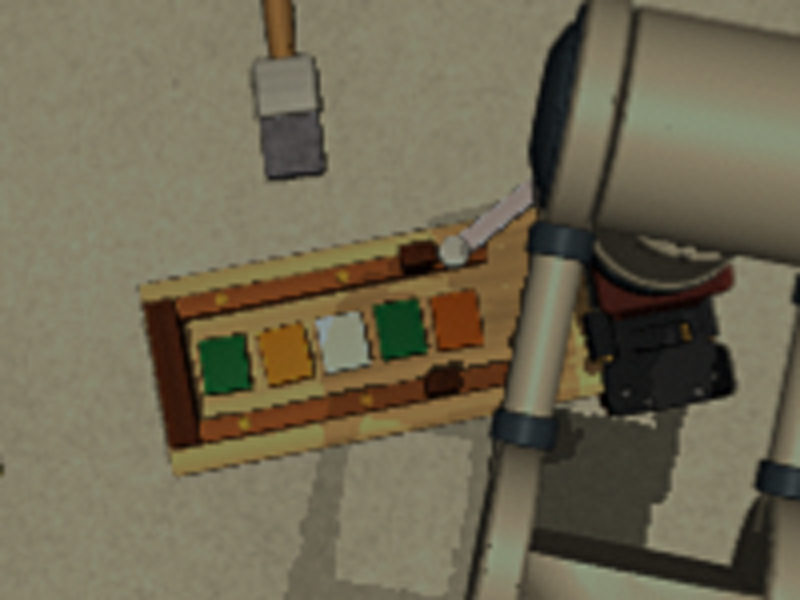

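```bash
python3 - <<'E'
import cv2
f=cv2.imread("pics/w5.png")
cv2.imwrite("pics/w5j.png",cv2.resize(f[0:250,230:470],None,fx=2.4*1,fy=2.4,interpolation=cv2.INTER_CUBIC))
E
```

```text
(no output)
```

View pics/w5j.png

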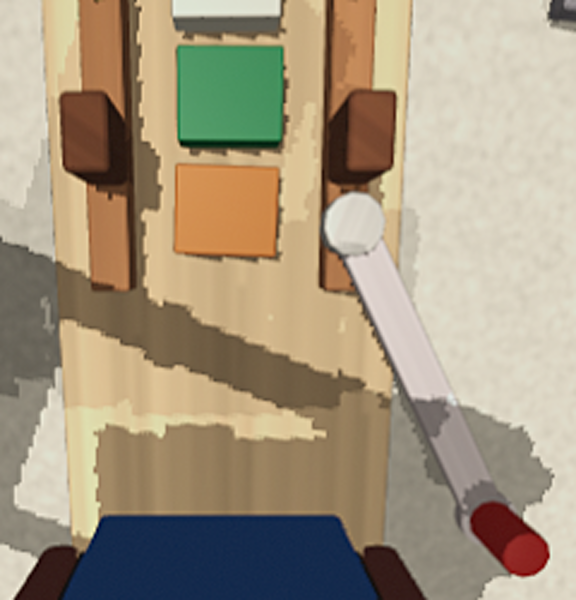

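```bash
python3 - <<'E'
from h import *
import pickle
s,d=pickle.load(open("w5.pkl","rb"))
cr=lambda a:(np.array(a,float)+.5)/2.4-.5+[230,0]
loc=[(-.048,.012,.076),(-.034,.012,.076),(-.034,-.01,.076),(-.048,-.01,.076),(.034,.012,.076),(.048,.012,.076),(.048,-.01,.076),(.034,-.01,.076),(.041,-.0235,.052)]
p=fitpose(d,s,loc,cr([(60,92),(103,91),(106,173),(64,170),(352,91),(394,92),(391,174),(345,173),(354,222)]),(.551,.019,.178))
R=np.array([[np.cos(p[2]),np.sin(p[2])],[-np.sin(p[2]),np.cos(p[2])]])
J=lambda px,z:np.round((unproj(d,cr(px),z,s)[:,:2]-p[:2])@R.T*1e3,1)
print("glass5",J([(176,166),(277,169),(276,257),(174,250)],.030).tolist())
print("glass4",J([(178,45),(283,47),(281,145),(178,138)],.030).tolist())
k=J([(526,553)],.084)[0]; print("knob",k,np.hypot(k[0]-41,k[1]+23.5),"ang",np.degrees(np.arctan2(k[1]+23.5,k[0]-41)))
print("board edges",J([(45,40),(63,400),(72,530),(411,20),(388,480)],.012).tolist())
Rt=s["orientation"];t=j2w(p,(0,-.105));
print("target",t,"tool delta",Rt.T@(np.array([*t,.0345])-s["eef_pos"]),"yaw",np.degrees(np.arctan2(Rt[1,1],Rt[0,1])))
print(Rt.round(4))
pickle.dump(p,open("jig.pkl","wb"))
E
```

```text
pose [0.5513 0.0181] deg 9.91 res px [[-1.8, -0.7], [1.0, -0.4], [0.9, 0.1], [-1.9, 1.4], [-1.6, -0.3], [1.6, -0.6], [1.0, -0.1], [-0.1, 0.3], [-0.3, 2.0]]
glass5 [[-17.1, -2.7], [17.6, -3.6], [17.8, -32.8], [-18.1, -30.4]]
glass4 [[-15.9, 35.0], [18.8, 34.4], [18.8, 4.1], [-16.3, 6.3]]
knob [  95.  -122.9] 113.12099716675061 ang -61.486555812668215
board edges [[-63.7, 41.2], [-63.7, -86.9], [-62.8, -141.0], [64.6, 47.6], [66.0, -119.3]]
target [ 0.56939142 -0.08531845] tool delta [0.00302308 0.00094028 0.11525674] yaw 10.0273428250423
[[-0.1741  0.9847 -0.003 ]
 [ 0.9847  0.1741 -0.0041]
 [-0.0036 -0.0037 -1.    ]]
```

```bash
python3 -m jog '[{"claw":1,"dx":0.003,"dy":0.001,"dz":0.02,"ax":0,"ay":0,"az":0},{"claw":1,"dx":0.003,"dy":0.001,"dz":0.045,"ax":0,"ay":0,"az":0},{"claw":1,"dx":0.003,"dy":0.001,"dz":0.07,"ax":0,"ay":0,"az":0},{"claw":1,"dx":0.003,"dy":0.001,"dz":0.09,"ax":0,"ay":0,"az":0},{"claw":1,"dx":0.003,"dy":0.001,"dz":0.104,"ax":0,"ay":0,"az":0},{"claw":1,"dx":0.003,"dy":0.001,"dz":0.111,"ax":0,"ay":0,"az":0},{"claw":1,"dx":0.003,"dy":0.001,"dz":0.1145,"ax":0,"ay":0,"az":0},{"claw":1,"dx":0.003,"dy":0.001,"dz":0.1155,"ax":0,"ay":0,"az":0}]'; python3 - <<'E'
from h import *
s=env.read_state();print(s["eef_pos"],s["contact_force"],s["qd"].round(3))
d=env.snapshot("side");cv2.imwrite("pics/s6.png",cv2.resize(d["frame"][160:290,250:420,::-1],None,fx=4,fy=4,interpolation=cv2.INTER_CUBIC))
s=env.read_state();print(s["eef_pos"],s["contact_force"])
E
```

```text
time: 8.3
eef_pos: [0.5698, -0.0815, 0.0349]
orientation: [[-0.178, 0.984, -0.002], [0.984, 0.178, -0.003], [-0.002, -0.002, -1.0]]
contact_force: [0.3, -0.7, -0.2]
grip_width: 0.0601
[ 0.56980482 -0.08148577  0.03490814] [ 0.31601901 -0.74860656 -0.20538447] [-0.004  0.002 -0.     0.002 -0.016 -0.001]
[ 0.56991986 -0.08162617  0.03508704] [-0.11383259 -0.20652933 -0.99336175]
```

View pics/s6.png

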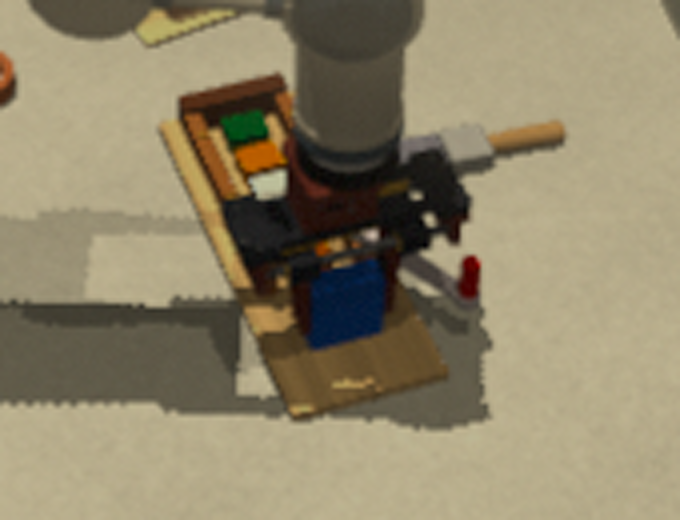

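```bash
python3 -m jog '[{"claw":1,"dx":0,"dy":0,"dz":0.0005,"ax":0,"ay":0,"az":0},{"claw":1,"dx":0,"dy":0,"dz":0.001,"ax":0,"ay":0,"az":0},{"claw":1,"dx":0,"dy":0,"dz":0.0015,"ax":0,"ay":0,"az":0},{"claw":1,"dx":0,"dy":0,"dz":0.0015,"ax":0,"ay":0,"az":0},{"claw":1,"dx":0,"dy":0,"dz":0.0015,"ax":0,"ay":0,"az":0},{"claw":1,"dx":0,"dy":0,"dz":0.0015,"ax":0,"ay":0,"az":0},{"claw":1,"dx":0,"dy":0,"dz":0.0015,"ax":0,"ay":0,"az":0},{"claw":1,"dx":0,"dy":0,"dz":0.0015,"ax":0,"ay":0,"az":0}]'
```

```text
time: 9.15
eef_pos: [0.57, -0.0817, 0.0337]
orientation: [[-0.177, 0.984, -0.001], [0.984, 0.177, -0.003], [-0.003, -0.002, -1.0]]
contact_force: [0.1, -0.0, 1.2]
grip_width: 0.0599
```

```bash
python3 -m jog '[{"claw":-1,"dx":0,"dy":0,"dz":0,"ax":0,"ay":0,"az":0},{"claw":-1,"dx":0,"dy":0,"dz":0,"ax":0,"ay":0,"az":0},{"claw":-1,"dx":0,"dy":0,"dz":0,"ax":0,"ay":0,"az":0},{"claw":-1,"dx":0,"dy":0,"dz":0,"ax":0,"ay":0,"az":0},{"claw":-1,"dx":0,"dy":0,"dz":0,"ax":0,"ay":0,"az":0},{"claw":-1,"dx":0,"dy":0,"dz":0,"ax":0,"ay":0,"az":0},{"claw":-1,"dx":0,"dy":0,"dz":-0.01,"ax":0,"ay":0,"az":0},{"claw":-1,"dx":0,"dy":0,"dz":-0.03,"ax":0,"ay":0,"az":0}]'
```

```text
time: 9.95
eef_pos: [0.5689, -0.0814, 0.0627]
orientation: [[-0.177, 0.984, -0.005], [0.984, 0.177, -0.002], [-0.001, -0.005, -1.0]]
contact_force: [-0.1, -0.2, -0.1]
grip_width: 0.0881
```

```bash
python3 -m jog '[{"claw":-1,"dx":0,"dy":0,"dz":-0.03,"ax":0,"ay":0,"az":0},{"claw":-1,"dx":0,"dy":0,"dz":-0.06,"ax":0,"ay":0,"az":0},{"claw":-1,"dx":-0.03,"dy":0,"dz":-0.09,"ax":0,"ay":0,"az":0},{"claw":-1,"dx":-0.06,"dy":0,"dz":-0.11,"ax":0,"ay":0,"az":0},{"claw":-1,"dx":-0.06,"dy":0,"dz":-0.11,"ax":0,"ay":0,"az":0},{"claw":-1,"dx":-0.06,"dy":0,"dz":-0.11,"ax":0,"ay":0,"az":0},{"claw":-1,"dx":-0.06,"dy":0,"dz":-0.11,"ax":0,"ay":0,"az":0},{"claw":-1,"dx":-0.06,"dy":0,"dz":-0.11,"ax":0,"ay":0,"az":0}]'
python3 - <<'E'
from h import *
import pickle
s=env.read_state();d=env.snapshot("wrist");f=d["frame"][:,:,::-1]
pickle.dump((s,d),open("w7.pkl","wb"))
cv2.imwrite("pics/w7.png",f); print(s["eef_pos"],s["grip_width"])
E
```

```text
time: 10.75
eef_pos: [0.5795, -0.1391, 0.1714]
orientation: [[-0.179, 0.984, -0.007], [0.984, 0.179, -0.001], [0.0, -0.007, -1.0]]
contact_force: [-0.2, -0.5, 0.1]
grip_width: 0.0877
[ 0.57948725 -0.13910873  0.17136508] 0.08773129882792759
```

View pics/w7.png

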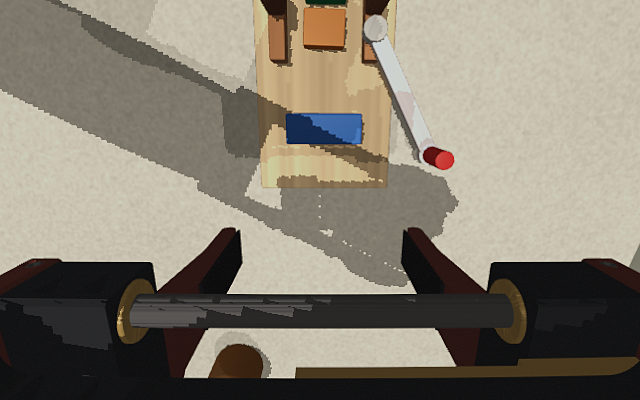

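```bash
python3 - <<'E'
import cv2
f=cv2.imread("pics/w7.png")
cv2.imwrite("pics/w7j.png",cv2.resize(f[0:195,245:460],None,fx=3.0,fy=3.0,interpolation=cv2.INTER_CUBIC))
E
```

```text
(no output)
```

View pics/w7j.png

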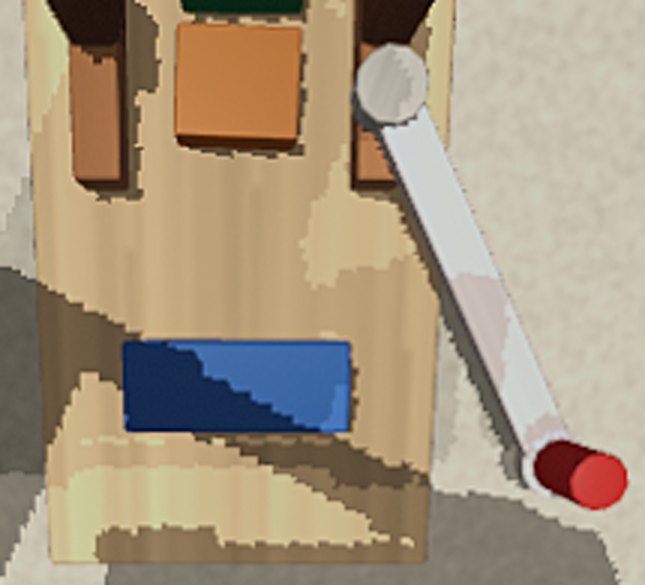

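```bash
python3 - <<'E'
from h import *
import pickle
s,d=pickle.load(open("w7.pkl","rb"))
cr=lambda a:(np.array(a,float)+.5)/3-.5+[245,0]
b=fitpose(d,s,[(-.03,.012,.076),(.03,.012,.076),(.03,-.012,.076),(-.03,-.012,.076)],cr([(122,340),(351,341),(351,432),(124,432)]),(.57,-.08,.17))
p0=pickle.load(open("jig.pkl","rb"))
p=fitpose(d,s,[(-.065,-.165,.012),(.065,-.165,.012),(.041,-.0235,.052),(-.048,-.045,.036),(-.034,-.045,.036)],cr([(51,561),(427,563),(392,82),(76,179),(124,181)]),p0)
for q in (p0,p):
    R=np.array([[np.cos(q[2]),np.sin(q[2])],[-np.sin(q[2]),np.cos(q[2])]])
    J=lambda px,z:np.round((unproj(d,cr(px),z,s)[:,:2]-q[:2])@R.T*1e3,1)
    print("block in jig",R@(b[:2]-q[:2])*1e3,np.degrees(b[2]-q[2]))
    print("glass5",J([(177,24),(301,28),(298,138),(176,133)],.030).tolist()); k=J([(600,481)],.084)[0]; print("knob",k,np.hypot(k[0]-41,k[1]+23.5),np.degrees(np.arctan2(k[1]+23.5,k[0]-41)))
Rt=s["orientation"]
print("tool delta",Rt.T@(np.array([*b[:2],.115])-s["eef_pos"]),"yaw",np.degrees(np.arctan2(Rt[1,1],Rt[0,1])))
E
```

```text
pose [ 0.5693 -0.0816] deg 10.25 res px [[-0.2, -0.1], [0.7, -0.5], [-0.3, 0.3], [-0.0, 0.3]]
pose [0.552  0.0189] deg 10.29 res px [[-0.2, 1.2], [0.7, 0.6], [1.0, -0.0], [-0.7, -0.2], [-0.6, -0.9]]
block in jig [   0.56193794 -101.28503211] 0.34666018465268367
glass5 [[-17.2, -2.8], [18.0, -3.7], [17.8, -32.6], [-17.7, -31.4]]
knob [  95.2 -124.2] 114.3596519756859 -61.70942411772064
block in jig [  -0.96098274 -101.90710975] -0.04012802004968825
glass5 [[-18.0, -3.3], [17.1, -4.4], [16.7, -33.3], [-18.7, -31.9]]
knob [  93.6 -125.4] 114.6750626771139 -62.697563357747796
tool delta [0.05842944 0.00066371 0.05637238] yaw 10.286692641758442
```

```bash
python3 -m jog '[{"claw":-1,"dx":0.015,"dy":0,"dz":0,"ax":0,"ay":0,"az":8},{"claw":-1,"dx":0.03,"dy":0,"dz":0,"ax":0,"ay":0,"az":16.5},{"claw":-1,"dx":0.045,"dy":0.0005,"dz":0,"ax":0,"ay":0,"az":25},{"claw":-1,"dx":0.0584,"dy":0.0007,"dz":0,"ax":0,"ay":0,"az":33.5},{"claw":-1,"dx":0.0584,"dy":0.0007,"dz":0,"ax":0,"ay":0,"az":42},{"claw":-1,"dx":0.0584,"dy":0.0007,"dz":0,"ax":0,"ay":0,"az":50.5},{"claw":-1,"dx":0.0584,"dy":0.0007,"dz":0,"ax":0,"ay":0,"az":59},{"claw":-1,"dx":0.0584,"dy":0.0007,"dz":0,"ax":0,"ay":0,"az":67.5}]'
```

```text
time: 11.6
eef_pos: [0.5695, -0.0807, 0.1708]
orientation: [[0.843, 0.537, -0.008], [0.537, -0.843, -0.001], [-0.007, -0.003, -1.0]]
contact_force: [0.3, -0.3, -0.4]
grip_width: 0.0874
```

```bash
python3 -m jog '[{"claw":-1,"dx":0,"dy":0,"dz":0,"ax":0,"ay":0,"az":8},{"claw":-1,"dx":0,"dy":0,"dz":0.02,"ax":0,"ay":0,"az":16.5},{"claw":-1,"dx":0,"dy":0,"dz":0.04,"ax":0,"ay":0,"az":22.5},{"claw":-1,"dx":0,"dy":0,"dz":0.05,"ax":0,"ay":0,"az":22.5},{"claw":-1,"dx":0,"dy":0,"dz":0.05,"ax":0,"ay":0,"az":22.5},{"claw":-1,"dx":0,"dy":0,"dz":0.05,"ax":0,"ay":0,"az":22.5},{"claw":-1,"dx":0,"dy":0,"dz":0.05,"ax":0,"ay":0,"az":22.5},{"claw":-1,"dx":0,"dy":0,"dz":0.05,"ax":0,"ay":0,"az":22.5}]'
python3 - <<'E'
from h import *
s=env.read_state();d=env.snapshot("wrist");cv2.imwrite("pics/w8.png",d["frame"][:,:,::-1])
Rt=s["orientation"];print(s["eef_pos"],"tool delta",Rt.T@(np.array([.5693,-.0816,.040])-s["eef_pos"]),"yaw",np.degrees(np.arctan2(Rt[1,1],Rt[0,1])),s["qpos"])
E
```

```text
time: 12.4
eef_pos: [0.5696, -0.0808, 0.1221]
orientation: [[0.985, 0.174, -0.006], [0.174, -0.985, -0.001], [-0.006, 0.0, -1.0]]
contact_force: [0.1, 0.0, -0.4]
grip_width: 0.0879
[ 0.56961554 -0.08082021  0.12209834] tool delta [6.10773632e-05 6.92650666e-04 8.20997027e-02] yaw -79.9510719001319 [-0.19856352  0.03353673  1.46824425 -0.0024947   1.64548015  1.1966676 ]
```

View pics/w8.png

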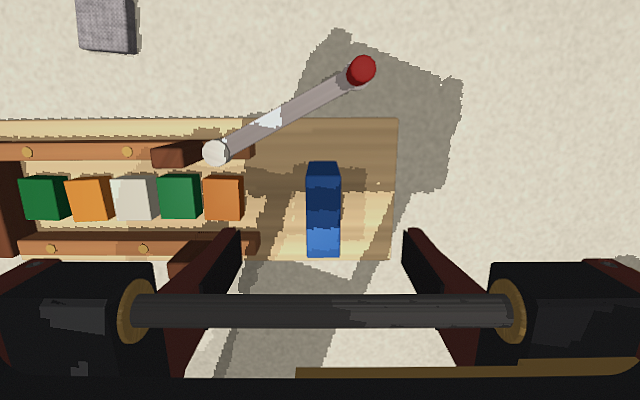

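```bash
python3 -m jog '[{"claw":-1,"dx":0,"dy":0.0007,"dz":0.03,"ax":0,"ay":0,"az":0},{"claw":-1,"dx":0,"dy":0.0007,"dz":0.055,"ax":0,"ay":0,"az":0},{"claw":-1,"dx":0,"dy":0.0007,"dz":0.073,"ax":0,"ay":0,"az":0},{"claw":-1,"dx":0,"dy":0.0007,"dz":0.08,"ax":0,"ay":0,"az":0},{"claw":-1,"dx":0,"dy":0.0007,"dz":0.08,"ax":0,"ay":0,"az":0},{"claw":0,"dx":0,"dy":0.0007,"dz":0.08,"ax":0,"ay":0,"az":0},{"claw":1,"dx":0,"dy":0.0007,"dz":0.08,"ax":0,"ay":0,"az":0},{"claw":1,"dx":0,"dy":0.0007,"dz":0.08,"ax":0,"ay":0,"az":0}]'; python3 -m jog '[{"claw":1,"dx":0,"dy":0,"dz":0,"ax":0,"ay":0,"az":0},{"claw":1,"dx":0,"dy":0,"dz":0,"ax":0,"ay":0,"az":0},{"claw":1,"dx":0,"dy":0,"dz":0,"ax":0,"ay":0,"az":0},{"claw":1,"dx":0,"dy":0,"dz":0,"ax":0,"ay":0,"az":0},{"claw":1,"dx":0,"dy":0,"dz":0,"ax":0,"ay":0,"az":0},{"claw":1,"dx":0,"dy":0,"dz":0,"ax":0,"ay":0,"az":0},{"claw":1,"dx":0,"dy":0,"dz":0,"ax":0,"ay":0,"az":0},{"claw":1,"dx":0,"dy":0,"dz":0,"ax":0,"ay":0,"az":0}]'
python3 - <<'E'
from h import *
import pickle
s=env.read_state();d=env.snapshot("wrist");cv2.imwrite("pics/w9.png",d["frame"][:,:,::-1])
pickle.dump((s,d),open("w9.pkl","wb"))
Rt=s["orientation"];print(s["eef_pos"],s["grip_width"],s["contact_force"],"yaw",np.degrees(np.arctan2(Rt[1,1],Rt[0,1])))
E
```

```text
time: 13.25
eef_pos: [0.5699, -0.0818, 0.0433]
orientation: [[0.985, 0.174, -0.004], [0.174, -0.985, -0.002], [-0.004, 0.001, -1.0]]
contact_force: [-0.3, 0.0, -0.3]
grip_width: 0.0671
time: 14.05
eef_pos: [0.5698, -0.0817, 0.0432]
orientation: [[0.985, 0.174, -0.004], [0.174, -0.985, -0.002], [-0.005, 0.001, -1.0]]
contact_force: [0.0, -0.2, -0.2]
grip_width: 0.0239
[ 0.5698103  -0.08174513  0.04317471] 0.02394146568101546 [ 0.04077553 -0.15711104 -0.19449232] yaw -79.96368023604116
```

View pics/w9.png

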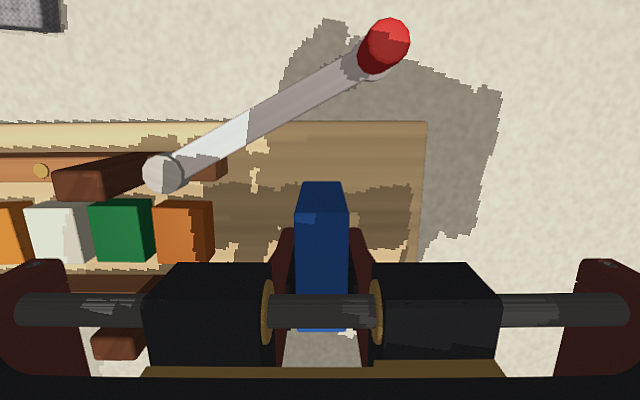

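```bash
python3 -m jog '[{"claw":1,"dx":0,"dy":0,"dz":-0.001,"ax":0,"ay":0,"az":0},{"claw":1,"dx":0,"dy":-0.008,"dz":-0.001,"ax":0,"ay":0,"az":0},{"claw":1,"dx":0,"dy":-0.018,"dz":-0.001,"ax":0,"ay":0,"az":0},{"claw":1,"dx":0,"dy":-0.026,"dz":-0.001,"ax":0,"ay":0,"az":0},{"claw":1,"dx":0,"dy":-0.033,"dz":-0.001,"ax":0,"ay":0,"az":0},{"claw":1,"dx":0,"dy":-0.037,"dz":-0.001,"ax":0,"ay":0,"az":0},{"claw":1,"dx":0,"dy":-0.038,"dz":-0.001,"ax":0,"ay":0,"az":0},{"claw":1,"dx":0,"dy":-0.038,"dz":-0.001,"ax":0,"ay":0,"az":0}]'
python3 - <<'E'
from h import *
import pickle
s=env.read_state();d=env.snapshot("wrist");cv2.imwrite("pics/w10.png",d["frame"][:,:,::-1])
t=env.snapshot("top");cv2.imwrite("pics/t10.png",cv2.resize(t["frame"][130:230,240:400,::-1],None,fx=5,fy=5,interpolation=cv2.INTER_CUBIC))
Rt=s["orientation"];print(s["eef_pos"],s["grip_width"],s["contact_force"],"yaw",np.degrees(np.arctan2(Rt[1,1],Rt[0,1])))
for p in [(.5513,.0181,np.radians(9.91)),(.552,.0189,np.radians(10.29))]:
    R=np.array([[np.cos(p[2]),np.sin(p[2])],[-np.sin(p[2]),np.cos(p[2])]]);print(R@(s["eef_pos"][:2]-p[:2])*1e3)
E
```

```text
time: 14.9
eef_pos: [0.5632, -0.0442, 0.0442]
orientation: [[0.985, 0.175, -0.004], [0.175, -0.985, -0.002], [-0.005, 0.001, -1.0]]
contact_force: [1.0, 0.2, -1.0]
grip_width: 0.024
[ 0.56318239 -0.04420243  0.04417399] 0.023967092384761482 [ 1.03267231  0.19874791 -1.04299706] yaw -79.94305968529808
[  0.98278166 -63.41780758]
[ -0.26948545 -64.08502246]
```

View pics/w10.png

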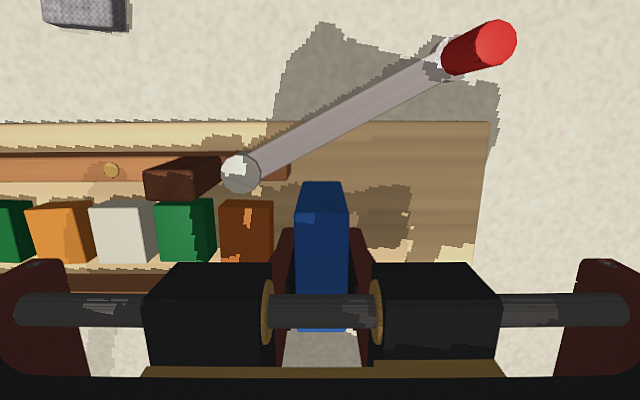

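View pics/t10.png

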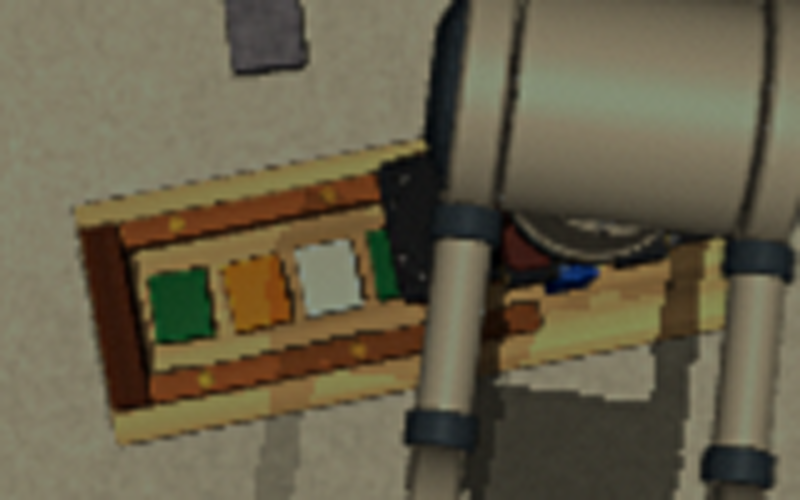

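```bash
python3 -m jog '[{"claw":1,"dx":0,"dy":-0.006,"dz":0,"ax":0,"ay":0,"az":0},{"claw":1,"dx":0,"dy":-0.011,"dz":0,"ax":0,"ay":0,"az":0},{"claw":1,"dx":0,"dy":-0.015,"dz":0,"ax":0,"ay":0,"az":0},{"claw":1,"dx":0,"dy":-0.018,"dz":0,"ax":0,"ay":0,"az":0},{"claw":1,"dx":0,"dy":-0.021,"dz":0,"ax":0,"ay":0,"az":0},{"claw":1,"dx":0,"dy":-0.024,"dz":0,"ax":0,"ay":0,"az":0},{"claw":1,"dx":0,"dy":-0.027,"dz":0,"ax":0,"ay":0,"az":0},{"claw":1,"dx":0,"dy":-0.03,"dz":0,"ax":0,"ay":0,"az":0}]'
python3 -m jog '[{"claw":1,"dx":0,"dy":-0.003,"dz":0,"ax":0,"ay":0,"az":0},{"claw":1,"dx":0,"dy":-0.006,"dz":0,"ax":0,"ay":0,"az":0},{"claw":1,"dx":0,"dy":-0.009,"dz":0,"ax":0,"ay":0,"az":0},{"claw":1,"dx":0,"dy":-0.012,"dz":0,"ax":0,"ay":0,"az":0},{"claw":1,"dx":0,"dy":-0.015,"dz":0,"ax":0,"ay":0,"az":0},{"claw":1,"dx":0,"dy":-0.018,"dz":0,"ax":0,"ay":0,"az":0},{"claw":1,"dx":0,"dy":-0.019,"dz":0,"ax":0,"ay":0,"az":0},{"claw":1,"dx":0,"dy":-0.019,"dz":0,"ax":0,"ay":0,"az":0}]'
python3 - <<'E'
from h import *
s=env.read_state();d=env.snapshot("wrist");cv2.imwrite("pics/w11.png",d["frame"][:,:,::-1])
print(s["eef_pos"],s["grip_width"],s["contact_force"],s["wrist_torque"])
for p in [(.5513,.0181,np.radians(9.91)),(.552,.0189,np.radians(10.29))]:
    R=np.array([[np.cos(p[2]),np.sin(p[2])],[-np.sin(p[2]),np.cos(p[2])]]);print(R@(s["eef_pos"][:2]-p[:2])*1e3)
E
```

```text
time: 15.8
eef_pos: [0.558, -0.0149, 0.0442]
orientation: [[0.985, 0.174, -0.004], [0.174, -0.985, -0.002], [-0.005, 0.001, -1.0]]
contact_force: [0.5, -0.3, -1.5]
grip_width: 0.024
time: 16.6
eef_pos: [0.5546, 0.0042, 0.0441]
orientation: [[0.985, 0.174, -0.004], [0.174, -0.985, -0.002], [-0.005, 0.001, -1.0]]
contact_force: [-0.1, -0.3, -1.0]
grip_width: 0.024
[0.55462046 0.00418237 0.04409971] 0.0240327404872147 [-0.11662545 -0.32445386 -1.01927519] [0.05991298 0.02614558 0.01464676]
[  0.87568223 -14.2814214 ]
[ -0.05070006 -14.94900665]
```

View pics/w11.png

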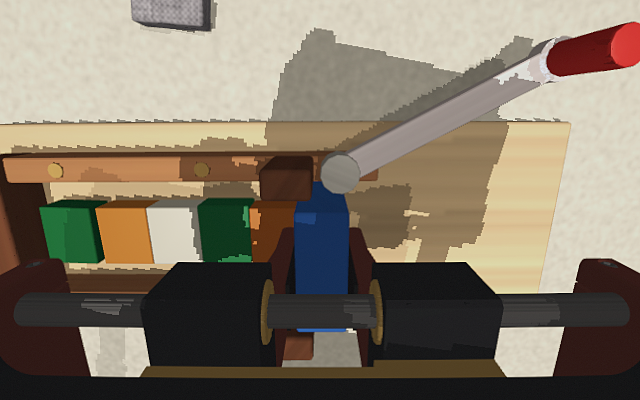

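```bash
python3 -m jog '[{"claw":1,"dx":0,"dy":-0.002,"dz":0,"ax":0,"ay":0,"az":0},{"claw":1,"dx":0,"dy":-0.004,"dz":0,"ax":0,"ay":0,"az":0},{"claw":1,"dx":0,"dy":-0.006,"dz":0,"ax":0,"ay":0,"az":0},{"claw":1,"dx":0,"dy":-0.0075,"dz":0,"ax":0,"ay":0,"az":0},{"claw":1,"dx":0,"dy":-0.009,"dz":0,"ax":0,"ay":0,"az":0},{"claw":1,"dx":0,"dy":-0.01,"dz":0,"ax":0,"ay":0,"az":0},{"claw":1,"dx":0,"dy":-0.01,"dz":0,"ax":0,"ay":0,"az":0},{"claw":1,"dx":0,"dy":-0.01,"dz":0,"ax":0,"ay":0,"az":0}]'
python3 -m jog '[{"claw":1,"dx":0,"dy":-0.0005,"dz":0,"ax":0,"ay":0,"az":0},{"claw":1,"dx":0,"dy":-0.001,"dz":0,"ax":0,"ay":0,"az":0},{"claw":1,"dx":0,"dy":-0.001,"dz":0,"ax":0,"ay":0,"az":0},{"claw":1,"dx":0,"dy":-0.0015,"dz":0,"ax":0,"ay":0,"az":0},{"claw":1,"dx":0,"dy":-0.0015,"dz":0,"ax":0,"ay":0,"az":0},{"claw":1,"dx":0,"dy":-0.002,"dz":0,"ax":0,"ay":0,"az":0},{"claw":1,"dx":0,"dy":-0.002,"dz":0,"ax":0,"ay":0,"az":0},{"claw":1,"dx":0,"dy":-0.002,"dz":0,"ax":0,"ay":0,"az":0}]'
python3 - <<'E'
from h import *
s=env.read_state();d=env.snapshot("wrist");cv2.imwrite("pics/w12.png",d["frame"][:,:,::-1])
t=env.snapshot("top");cv2.imwrite("pics/t12.png",cv2.resize(t["frame"][130:230,240:400,::-1],None,fx=5,fy=5,interpolation=cv2.INTER_CUBIC))
print(s["eef_pos"],s["grip_width"],s["contact_force"],s["wrist_torque"])
for p in [(.5513,.0181,np.radians(9.91)),(.552,.0189,np.radians(10.29))]:
    R=np.array([[np.cos(p[2]),np.sin(p[2])],[-np.sin(p[2]),np.cos(p[2])]]);print(R@(s["eef_pos"][:2]-p[:2])*1e3)
E
```

```text
time: 17.45
eef_pos: [0.5529, 0.0142, 0.0441]
orientation: [[0.985, 0.174, -0.004], [0.174, -0.985, -0.001], [-0.005, 0.0, -1.0]]
contact_force: [-0.4, -0.6, 0.0]
grip_width: 0.0237
time: 18.25
eef_pos: [0.5525, 0.0162, 0.0441]
orientation: [[0.985, 0.174, -0.004], [0.174, -0.985, -0.001], [-0.005, 0.0, -1.0]]
contact_force: [0.5, -0.5, -1.0]
grip_width: 0.0239
[0.55249936 0.0162223  0.0440974 ] 0.02388256727210125 [ 0.45079098 -0.54409428 -1.03925533] [-0.3022982  -0.02929238  0.00953502]
[ 0.85831125 -2.05609823]
[ 0.01301016 -2.72383714]
```

View pics/w12.png

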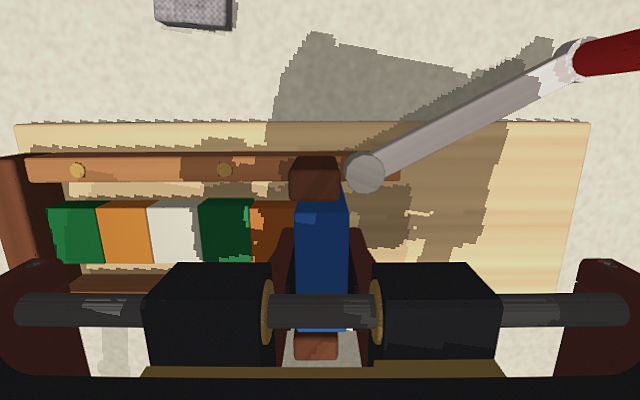

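View pics/t12.png

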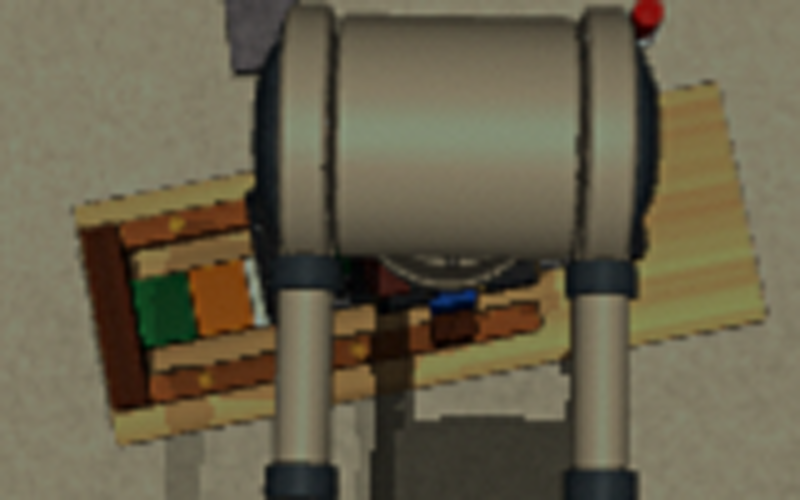

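```bash
python3 -m jog '[{"claw":1,"dx":0,"dy":-0.0005,"dz":0,"ax":0,"ay":0,"az":0},{"claw":1,"dx":0,"dy":-0.0005,"dz":0,"ax":0,"ay":0,"az":0},{"claw":1,"dx":0,"dy":-0.001,"dz":0,"ax":0,"ay":0,"az":0},{"claw":1,"dx":0,"dy":-0.001,"dz":0,"ax":0,"ay":0,"az":0},{"claw":1,"dx":0,"dy":-0.001,"dz":0,"ax":0,"ay":0,"az":0},{"claw":1,"dx":0,"dy":-0.001,"dz":0,"ax":0,"ay":0,"az":0},{"claw":1,"dx":0,"dy":-0.001,"dz":0,"ax":0,"ay":0,"az":0},{"claw":1,"dx":0,"dy":-0.001,"dz":0,"ax":0,"ay":0,"az":0}]'
python3 -c "
from h import *
s=env.read_state();print(s['eef_pos'],s['contact_force'],s['wrist_torque'])"
```

```text
time: 19.15
eef_pos: [0.5525, 0.0164, 0.0442]
orientation: [[0.985, 0.174, -0.004], [0.174, -0.985, -0.002], [-0.004, 0.002, -1.0]]
contact_force: [1.7, -5.7, -0.8]
grip_width: 0.0238
[0.55246825 0.01637549 0.04416739] [ 1.73500383 -5.66501408 -0.76672368] [-0.98655311 -0.21194947  0.00583026]
```

```bash
python3 -m jog '[{"claw":1,"dx":0,"dy":-0.0003,"dz":0.0003,"ax":0,"ay":0,"az":0},{"claw":1,"dx":0,"dy":-0.0003,"dz":0.0006,"ax":0,"ay":0,"az":0},{"claw":1,"dx":0,"dy":-0.0003,"dz":0.001,"ax":0,"ay":0,"az":0},{"claw":1,"dx":0,"dy":-0.0003,"dz":0.0013,"ax":0,"ay":0,"az":0},{"claw":1,"dx":0,"dy":-0.0003,"dz":0.0013,"ax":0,"ay":0,"az":0},{"claw":1,"dx":0,"dy":-0.0003,"dz":0.0013,"ax":0,"ay":0,"az":0},{"claw":1,"dx":0,"dy":-0.0003,"dz":0.0013,"ax":0,"ay":0,"az":0},{"claw":1,"dx":0,"dy":-0.0003,"dz":0.0013,"ax":0,"ay":0,"az":0}]'
python3 -c "
from h import *
s=env.read_state();print(s['eef_pos'],s['contact_force'],s['wrist_torque'])"
```

```text
time: 19.95
eef_pos: [0.5527, 0.0164, 0.0432]
orientation: [[0.985, 0.174, -0.003], [0.174, -0.985, -0.003], [-0.004, 0.002, -1.0]]
contact_force: [0.3, -4.7, 2.1]
grip_width: 0.0237
[0.5527228  0.01636807 0.04322442] [ 0.32707305 -4.69444078  2.07374649] [-0.94434428 -0.12925138  0.05253167]
```

```bash
python3 -m jog '[{"claw":0.3,"dx":0,"dy":0,"dz":0,"ax":0,"ay":0,"az":0},{"claw":0.1,"dx":0,"dy":0,"dz":0,"ax":0,"ay":0,"az":0},{"claw":0,"dx":0,"dy":0,"dz":0,"ax":0,"ay":0,"az":0},{"claw":-0.1,"dx":0,"dy":0,"dz":0,"ax":0,"ay":0,"az":0},{"claw":-0.1,"dx":0,"dy":0,"dz":0,"ax":0,"ay":0,"az":0},{"claw":-0.1,"dx":0,"dy":0,"dz":0,"ax":0,"ay":0,"az":0},{"claw":-0.1,"dx":0,"dy":0,"dz":0,"ax":0,"ay":0,"az":0},{"claw":-0.1,"dx":0,"dy":0,"dz":0,"ax":0,"ay":0,"az":0}]'
python3 - <<'E'
from h import *
s=env.read_state();d=env.snapshot("wrist");cv2.imwrite("pics/w13.png",d["frame"][:,:,::-1]);print(s["contact_force"],s["grip_width"])
E
```

```text
time: 20.75
eef_pos: [0.5527, 0.0164, 0.0432]
orientation: [[0.985, 0.174, -0.003], [0.174, -0.985, -0.003], [-0.004, 0.002, -1.0]]
contact_force: [-0.1, -0.1, 0.0]
grip_width: 0.048
[-0.13296222 -0.11444874  0.0297655 ] 0.04804233289330483
```

View pics/w13.png

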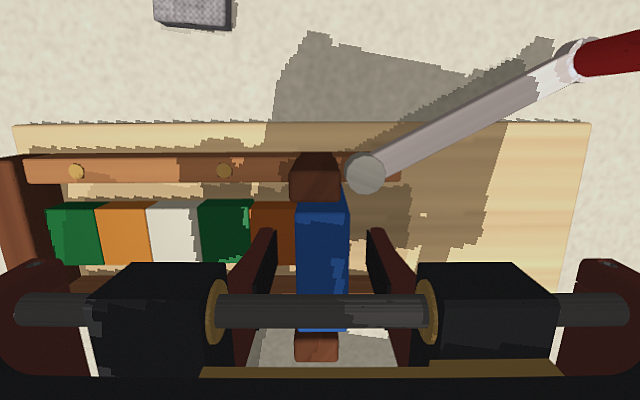

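```bash
python3 -m jog '[{"claw":-0.1,"dx":0,"dy":0,"dz":-0.01,"ax":0,"ay":0,"az":0},{"claw":-0.1,"dx":0,"dy":0,"dz":-0.035,"ax":0,"ay":0,"az":0},{"claw":-0.1,"dx":0,"dy":0,"dz":-0.075,"ax":0,"ay":0,"az":0},{"claw":-0.1,"dx":0,"dy":0,"dz":-0.1,"ax":0,"ay":0,"az":0},{"claw":-0.1,"dx":0.02,"dy":0.03,"dz":-0.105,"ax":0,"ay":0,"az":-8},{"claw":-0.1,"dx":0.045,"dy":0.06,"dz":-0.105,"ax":0,"ay":0,"az":-16.5},{"claw":-0.1,"dx":0.07,"dy":0.09,"dz":-0.105,"ax":0,"ay":0,"az":-25},{"claw":-0.1,"dx":0.094,"dy":0.122,"dz":-0.105,"ax":0,"ay":0,"az":-33.5}]' && python3 -m jog '[{"claw":-0.1,"dx":0,"dy":0,"dz":0,"ax":0,"ay":0,"az":-8.5},{"claw":-0.1,"dx":0,"dy":0,"dz":0,"ax":0,"ay":0,"az":-17},{"claw":-0.1,"dx":0,"dy":0,"dz":0,"ax":0,"ay":0,"az":-25.5},{"claw":-0.1,"dx":0,"dy":0,"dz":0,"ax":0,"ay":0,"az":-34},{"claw":-0.1,"dx":0,"dy":0,"dz":0,"ax":0,"ay":0,"az":-42.5},{"claw":-0.1,"dx":0,"dy":0,"dz":0,"ax":0,"ay":0,"az":-51},{"claw":-0.1,"dx":0,"dy":0,"dz":0,"ax":0,"ay":0,"az":-59.5},{"claw":-0.1,"dx":0,"dy":0,"dz":0,"ax":0,"ay":0,"az":-68}]'
python3 - <<'E'
from h import *
import pickle
s=env.read_state();d=env.snapshot("wrist");cv2.imwrite("pics/w14.png",d["frame"][:,:,::-1])
pickle.dump((s,d),open("w14.pkl","wb"))
t=env.snapshot("top");cv2.imwrite("pics/t14.png",cv2.resize(t["frame"][100:250,220:420,::-1],None,fx=4,fy=4,interpolation=cv2.INTER_CUBIC))
Rt=s["orientation"];print(s["eef_pos"],"yaw",np.degrees(np.arctan2(Rt[1,1],Rt[0,1])),proj(d,[.667,-.088,.084],s))
E
```

```text
time: 21.6
eef_pos: [0.6681, -0.0879, 0.1494]
orientation: [[0.721, 0.693, -0.002], [0.693, -0.721, -0.003], [-0.003, 0.001, -1.0]]
contact_force: [0.5, 1.5, 0.2]
grip_width: 0.0483
time: 22.4
eef_pos: [0.6682, -0.0879, 0.1503]
orientation: [[-0.378, 0.926, -0.001], [0.926, 0.378, -0.003], [-0.002, -0.002, -1.0]]
contact_force: [-0.7, -0.2, -0.5]
grip_width: 0.0485
[ 0.66818228 -0.08789423  0.15027425] yaw 22.23739253127769 [[321.15407866 210.27290131]]
```

View pics/w14.png

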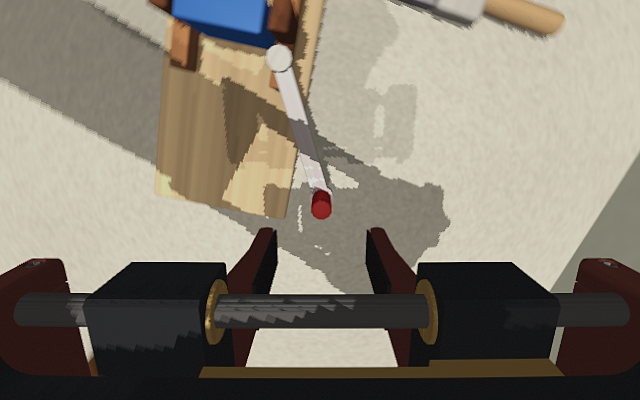

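View pics/t14.png

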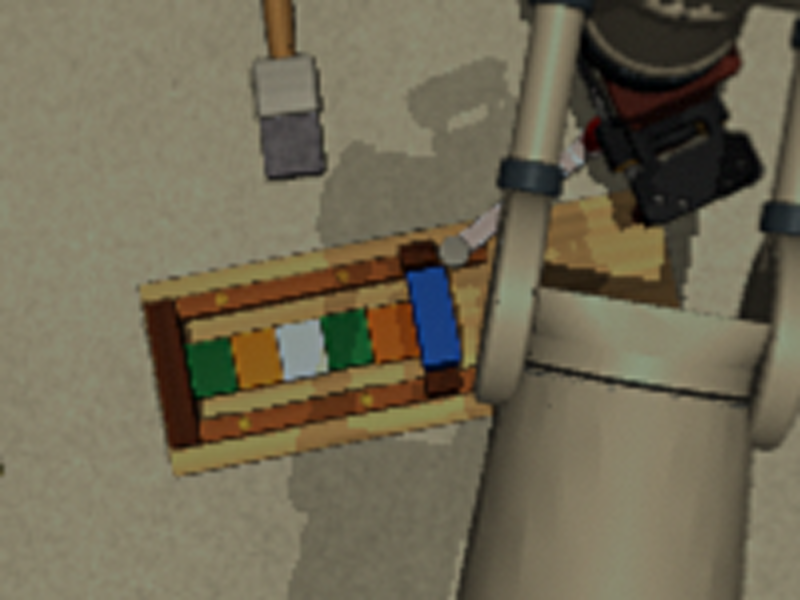

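```bash
python3 -m jog '[{"claw":-0.1,"dx":0,"dy":-0.001,"dz":0,"ax":0,"ay":0,"az":-8},{"claw":-0.1,"dx":0,"dy":-0.001,"dz":0.01,"ax":0,"ay":0,"az":-15.8},{"claw":-0.1,"dx":0,"dy":-0.001,"dz":0.04,"ax":0,"ay":0,"az":-15.8},{"claw":-0.1,"dx":0,"dy":-0.001,"dz":0.065,"ax":0,"ay":0,"az":-15.8},{"claw":-0.1,"dx":0,"dy":-0.001,"dz":0.085,"ax":0,"ay":0,"az":-15.8},{"claw":0.1,"dx":0,"dy":-0.001,"dz":0.095,"ax":0,"ay":0,"az":-15.8},{"claw":0.3,"dx":0,"dy":-0.001,"dz":0.095,"ax":0,"ay":0,"az":-15.8},{"claw":0.45,"dx":0,"dy":-0.001,"dz":0.095,"ax":0,"ay":0,"az":-15.8}]'
python3 - <<'E'
from h import *
s=env.read_state();d=env.snapshot("wrist");cv2.imwrite("pics/w15.png",d["frame"][:,:,::-1])
Rt=s["orientation"];print(s["eef_pos"],"yaw",np.degrees(np.arctan2(Rt[1,1],Rt[0,1])),s["contact_force"],s["grip_width"])
E
```

```text
time: 23.3
eef_pos: [0.6676, -0.0887, 0.0564]
orientation: [[-0.611, 0.791, 0.0], [0.791, 0.611, -0.003], [-0.003, -0.002, -1.0]]
contact_force: [-0.3, 0.7, 0.8]
grip_width: 0.0279
[ 0.66763208 -0.08870172  0.05638658] yaw 37.68252420017159 [-0.33392443  0.74682194  0.77351652] 0.027876722359283346
```

View pics/w15.png

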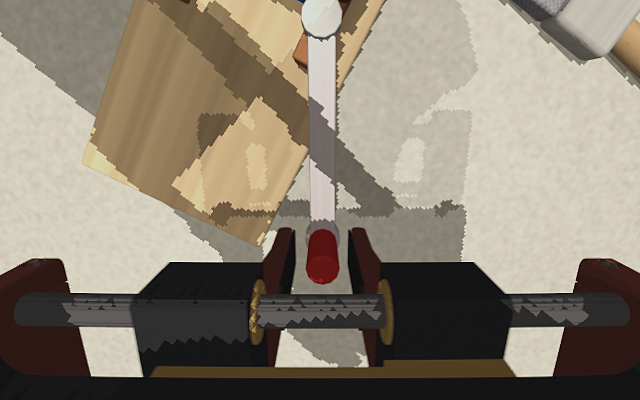

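```bash
python3 -m jog '[{"claw":0.45,"dx":0.0004,"dy":-0.01,"dz":0,"ax":0,"ay":0,"az":5},{"claw":0.45,"dx":0.0017,"dy":-0.02,"dz":0,"ax":0,"ay":0,"az":10},{"claw":0.45,"dx":0.0039,"dy":-0.0298,"dz":0,"ax":0,"ay":0,"az":15},{"claw":0.45,"dx":0.0069,"dy":-0.0393,"dz":0,"ax":0,"ay":0,"az":20},{"claw":0.45,"dx":0.0108,"dy":-0.0486,"dz":0,"ax":0,"ay":0,"az":25},{"claw":0.45,"dx":0.0154,"dy":-0.0575,"dz":0,"ax":0,"ay":0,"az":30},{"claw":0.45,"dx":0.0208,"dy":-0.066,"dz":0,"ax":0,"ay":0,"az":35},{"claw":0.45,"dx":0.0269,"dy":-0.0739,"dz":0,"ax":0,"ay":0,"az":40}]'
python3 - <<'E'
from h import *
s=env.read_state();d=env.snapshot("wrist");cv2.imwrite("pics/w16.png",d["frame"][:,:,::-1])
Rt=s["orientation"];v=Rt.T@(np.array([.5962,.0026,0])-s["eef_pos"]);print(s["eef_pos"],"yaw",np.degrees(np.arctan2(Rt[1,1],Rt[0,1])),s["contact_force"],"pivot in tool",v)
E
```

```text
time: 24.15
eef_pos: [0.5937, -0.1131, 0.0592]
orientation: [[0.045, 0.999, 0.005], [0.999, -0.045, -0.005], [-0.004, 0.005, -1.0]]
contact_force: [0.8, -0.5, -1.0]
grip_width: 0.0236
[ 0.59373911 -0.11308518  0.05924251] yaw -2.556639349017058 [ 0.76380204 -0.50133687 -1.03056401] pivot in tool [ 0.1159337  -0.00299213  0.05873002]
```

View pics/w16.png

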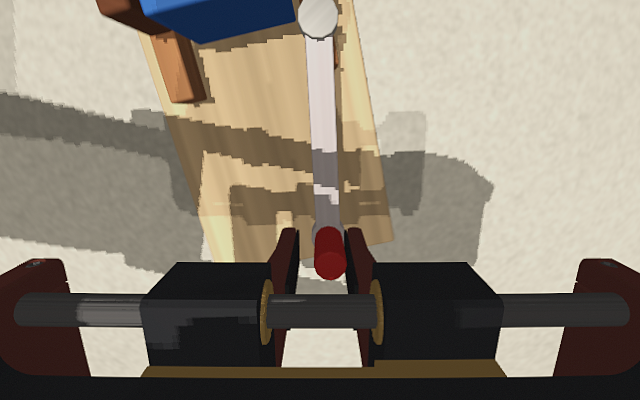

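```bash
python3 -m jog '[{"claw":0.45,"dx":0.0001,"dy":-0.0101,"dz":0.001,"ax":0,"ay":0,"az":5},{"claw":0.45,"dx":0.0013,"dy":-0.0202,"dz":0.002,"ax":0,"ay":0,"az":10},{"claw":0.45,"dx":0.0032,"dy":-0.0301,"dz":0.003,"ax":0,"ay":0,"az":15},{"claw":0.45,"dx":0.006,"dy":-0.0399,"dz":0.003,"ax":0,"ay":0,"az":20},{"claw":0.45,"dx":0.0096,"dy":-0.0493,"dz":0.003,"ax":0,"ay":0,"az":25},{"claw":0.45,"dx":0.014,"dy":-0.0584,"dz":0.003,"ax":0,"ay":0,"az":30},{"claw":0.45,"dx":0.0193,"dy":-0.067,"dz":0.003,"ax":0,"ay":0,"az":35},{"claw":0.45,"dx":0.0252,"dy":-0.0753,"dz":0.003,"ax":0,"ay":0,"az":40}]'
python3 - <<'E'
from h import *
s=env.read_state();d=env.snapshot("wrist");cv2.imwrite("pics/w17.png",d["frame"][:,:,::-1])
Rt=s["orientation"];v=Rt.T@(np.array([.5962,.0026,0])-s["eef_pos"]);print(s["eef_pos"],"yaw",np.degrees(np.arctan2(Rt[1,1],Rt[0,1])),s["contact_force"],"pivot in tool",v)
E
```

```text
time: 25.0
eef_pos: [0.5195, -0.0843, 0.0577]
orientation: [[0.681, 0.732, 0.007], [0.732, -0.681, -0.005], [0.001, 0.008, -1.0]]
contact_force: [1.2, 0.2, 0.8]
grip_width: 0.0239
[ 0.51949067 -0.08430874  0.05767032] yaw -42.94790130302572 [1.23138559 0.22465375 0.75089808] pivot in tool [ 0.1158381  -0.00355031  0.0577256 ]
```

View pics/w17.png

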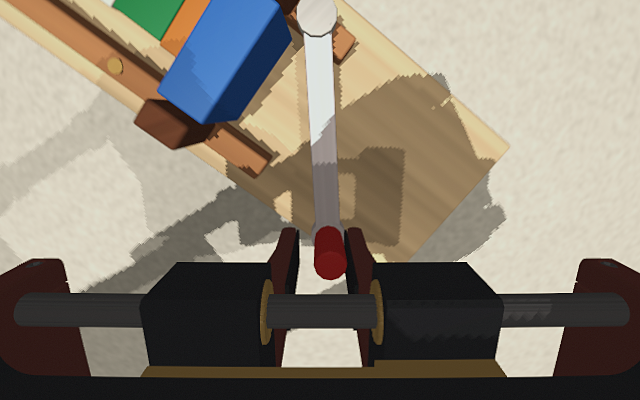

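```bash
python3 -m jog '[{"claw":0.45,"dx":0.0001,"dy":-0.0101,"dz":0.001,"ax":0,"ay":0,"az":5},{"claw":0.45,"dx":0.0013,"dy":-0.0202,"dz":0.002,"ax":0,"ay":0,"az":10},{"claw":0.45,"dx":0.0032,"dy":-0.0301,"dz":0.003,"ax":0,"ay":0,"az":15},{"claw":0.45,"dx":0.006,"dy":-0.0399,"dz":0.003,"ax":0,"ay":0,"az":20},{"claw":0.45,"dx":0.0096,"dy":-0.0493,"dz":0.003,"ax":0,"ay":0,"az":25},{"claw":0.45,"dx":0.013,"dy":-0.0567,"dz":0.003,"ax":0,"ay":0,"az":29},{"claw":0.45,"dx":0.015,"dy":-0.0603,"dz":0.003,"ax":0,"ay":0,"az":31},{"claw":0.45,"dx":0.016,"dy":-0.062,"dz":0.003,"ax":0,"ay":0,"az":32}]'
python3 - <<'E'
from h import *
s=env.read_state();d=env.snapshot("wrist");cv2.imwrite("pics/w18.png",d["frame"][:,:,::-1])
Rt=s["orientation"];v=Rt.T@(np.array([.5962,.0026,0])-s["eef_pos"]);print(s["eef_pos"],"yaw",np.degrees(np.arctan2(Rt[1,1],Rt[0,1])),s["contact_force"],"pivot in tool",v)
E
```

```text
time: 25.85
eef_pos: [0.4853, -0.0292, 0.0555]
orientation: [[0.966, 0.258, 0.008], [0.258, -0.966, -0.005], [0.007, 0.007, -1.0]]
contact_force: [-0.1, 0.9, -0.0]
grip_width: 0.0242
[ 0.48530943 -0.02919094  0.05550615] yaw -75.07342746907925 [-0.07350365  0.90548287 -0.00473455] pivot in tool [ 0.11496742 -0.00252825  0.05625314]
```

View pics/w18.png

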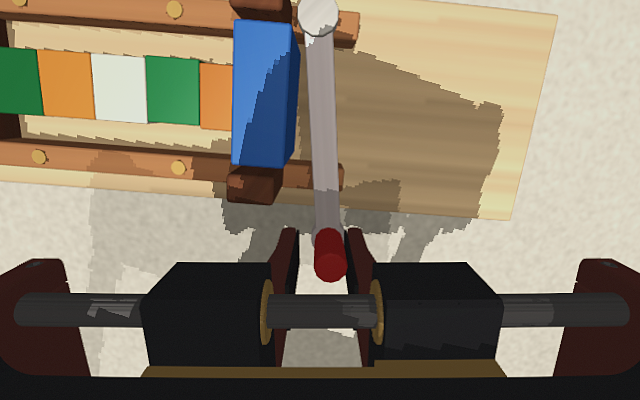

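```bash
python3 -m jog '[{"claw":0.45,"dx":0,"dy":-0.002,"dz":0,"ax":0,"ay":0,"az":1},{"claw":0.45,"dx":0,"dy":-0.004,"dz":0,"ax":0,"ay":0,"az":2},{"claw":0.45,"dx":0,"dy":-0.006,"dz":0,"ax":0,"ay":0,"az":3},{"claw":0.45,"dx":0.0003,"dy":-0.008,"dz":0,"ax":0,"ay":0,"az":4},{"claw":0.45,"dx":0.0003,"dy":-0.0095,"dz":0,"ax":0,"ay":0,"az":4.8},{"claw":0.45,"dx":0.0004,"dy":-0.011,"dz":0,"ax":0,"ay":0,"az":4.8},{"claw":0.45,"dx":0.0004,"dy":-0.0115,"dz":0,"ax":0,"ay":0,"az":4.8},{"claw":0.45,"dx":0.0004,"dy":-0.012,"dz":0,"ax":0,"ay":0,"az":4.8}]'
python3 - <<'E'
from h import *
s=env.read_state();d=env.snapshot("wrist");cv2.imwrite("pics/w19.png",d["frame"][:,:,::-1])
Rt=s["orientation"];v=Rt.T@(np.array([.5962,.0026,0])-s["eef_pos"]);print(s["eef_pos"],"yaw",np.degrees(np.arctan2(Rt[1,1],Rt[0,1])),s["contact_force"],"pivot in tool",v)
E
```

```text
time: 26.7
eef_pos: [0.4824, -0.0174, 0.0552]
orientation: [[0.984, 0.175, 0.008], [0.175, -0.985, -0.005], [0.007, 0.006, -1.0]]
contact_force: [-0.8, 0.3, 0.6]
grip_width: 0.024
[ 0.48241493 -0.01736689  0.05519114] yaw -79.9055770252893 [-0.78102808  0.32293048  0.6480931 ] pivot in tool [ 1.15152340e-01 -4.23666873e-05  5.59617551e-02]
```

View pics/w19.png

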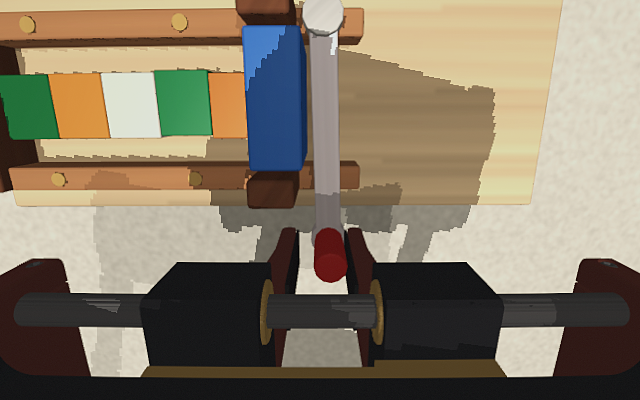

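Not yet at the stop (the knob trails about 4 mm behind the tool); continuing in small steps until force shows.

```bash
python3 -m jog '[{"claw":0.45,"dx":0,"dy":-0.001,"dz":0,"ax":0,"ay":0,"az":0},{"claw":0.45,"dx":0,"dy":-0.002,"dz":0,"ax":0,"ay":0,"az":0},{"claw":0.45,"dx":0,"dy":-0.0025,"dz":0,"ax":0,"ay":0,"az":0},{"claw":0.45,"dx":0,"dy":-0.003,"dz":0,"ax":0,"ay":0,"az":0},{"claw":0.45,"dx":0,"dy":-0.003,"dz":0,"ax":0,"ay":0,"az":0},{"claw":0.45,"dx":0,"dy":-0.003,"dz":0,"ax":0,"ay":0,"az":0},{"claw":0.45,"dx":0,"dy":-0.003,"dz":0,"ax":0,"ay":0,"az":0},{"claw":0.45,"dx":0,"dy":-0.003,"dz":0,"ax":0,"ay":0,"az":0}]'
python3 -m jog '[{"claw":0.45,"dx":0,"dy":-0.0005,"dz":0,"ax":0,"ay":0,"az":0},{"claw":0.45,"dx":0,"dy":-0.001,"dz":0,"ax":0,"ay":0,"az":0},{"claw":0.45,"dx":0,"dy":-0.0015,"dz":0,"ax":0,"ay":0,"az":0},{"claw":0.45,"dx":0,"dy":-0.0015,"dz":0,"ax":0,"ay":0,"az":0},{"claw":0.45,"dx":0,"dy":-0.0015,"dz":0,"ax":0,"ay":0,"az":0},{"claw":0.45,"dx":0,"dy":-0.0015,"dz":0,"ax":0,"ay":0,"az":0},{"claw":0.45,"dx":0,"dy":-0.0015,"dz":0,"ax":0,"ay":0,"az":0},{"claw":0.45,"dx":0,"dy":-0.0015,"dz":0,"ax":0,"ay":0,"az":0}]'
```

```text
time: 27.55
eef_pos: [0.4819, -0.0143, 0.0552]
orientation: [[0.984, 0.175, 0.008], [0.175, -0.985, -0.005], [0.007, 0.006, -1.0]]
contact_force: [-0.1, 0.3, 0.9]
grip_width: 0.0243
time: 28.35
eef_pos: [0.4819, -0.0141, 0.0552]
orientation: [[0.985, 0.174, 0.008], [0.174, -0.985, -0.007], [0.007, 0.008, -1.0]]
contact_force: [1.2, -6.2, -1.0]
grip_width: 0.0239
```

```bash
python3 -m jog '[{"claw":0.4,"dx":0,"dy":0.001,"dz":0,"ax":0,"ay":0,"az":0},{"claw":0.2,"dx":0,"dy":0.004,"dz":0,"ax":0,"ay":0,"az":0},{"claw":0,"dx":0,"dy":0.004,"dz":0,"ax":0,"ay":0,"az":0},{"claw":0,"dx":0,"dy":0.004,"dz":0,"ax":0,"ay":0,"az":0},{"claw":0,"dx":0,"dy":0.004,"dz":-0.01,"ax":0,"ay":0,"az":0},{"claw":0,"dx":0,"dy":0.004,"dz":-0.03,"ax":0,"ay":0,"az":0},{"claw":0,"dx":0,"dy":0.004,"dz":-0.06,"ax":0,"ay":0,"az":0},{"claw":0,"dx":0,"dy":0.004,"dz":-0.1,"ax":0,"ay":0,"az":0}]' && python3 -m jog '[{"claw":0,"dx":-0.02,"dy":0,"dz":-0.03,"ax":0,"ay":0,"az":0},{"claw":0,"dx":-0.05,"dy":0,"dz":-0.06,"ax":0,"ay":0,"az":0},{"claw":0,"dx":-0.06,"dy":0,"dz":-0.08,"ax":0,"ay":0,"az":0},{"claw":0,"dx":-0.06,"dy":0,"dz":-0.1,"ax":0,"ay":0,"az":0},{"claw":0,"dx":-0.06,"dy":0,"dz":-0.1,"ax":0,"ay":0,"az":0},{"claw":0,"dx":-0.06,"dy":0,"dz":-0.1,"ax":0,"ay":0,"az":0},{"claw":0,"dx":-0.06,"dy":0,"dz":-0.1,"ax":0,"ay":0,"az":0},{"claw":0,"dx":-0.06,"dy":0,"dz":-0.1,"ax":0,"ay":0,"az":0}]'
python3 - <<'E'
from h import *
import pickle
s=env.read_state();d=env.snapshot("wrist");cv2.imwrite("pics/w20.png",d["frame"][:,:,::-1])
pickle.dump((s,d),open("w20.pkl","wb"))
t=env.snapshot("top");cv2.imwrite("pics/t20.png",t["frame"][:,:,::-1])
t=env.snapshot("side");cv2.imwrite("pics/s20.png",cv2.resize(t["frame"][160:290,250:420,::-1],None,fx=4,fy=4,interpolation=cv2.INTER_CUBIC))
cv2.imwrite("pics/w20j.png",cv2.resize(d["frame"][0:250,130:530,::-1],None,fx=2,fy=2,interpolation=cv2.INTER_CUBIC))
E
```

```text
time: 29.15
eef_pos: [0.4808, -0.0171, 0.1553]
orientation: [[0.985, 0.175, 0.005], [0.175, -0.985, -0.006], [0.004, 0.007, -1.0]]
contact_force: [0.8, -0.2, 0.4]
grip_width: 0.0437
time: 29.95
eef_pos: [0.4209, -0.0268, 0.2535]
orientation: [[0.985, 0.175, 0.003], [0.175, -0.985, -0.006], [0.002, 0.006, -1.0]]
contact_force: [0.1, 0.3, -0.5]
grip_width: 0.0437
```

View pics/w20j.png

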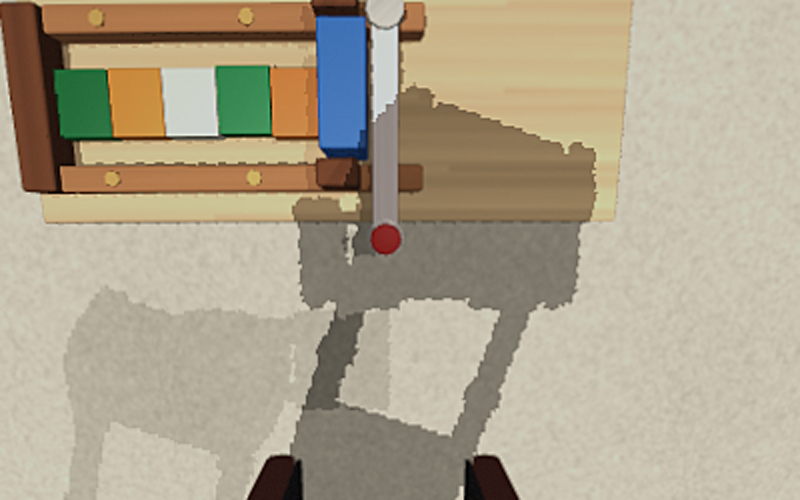

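View pics/t20.png

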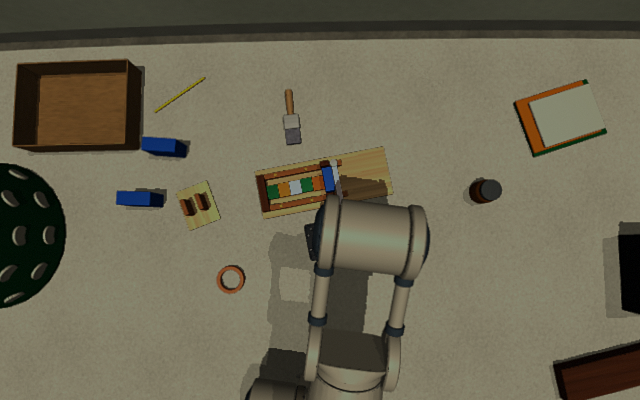

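View pics/s20.png

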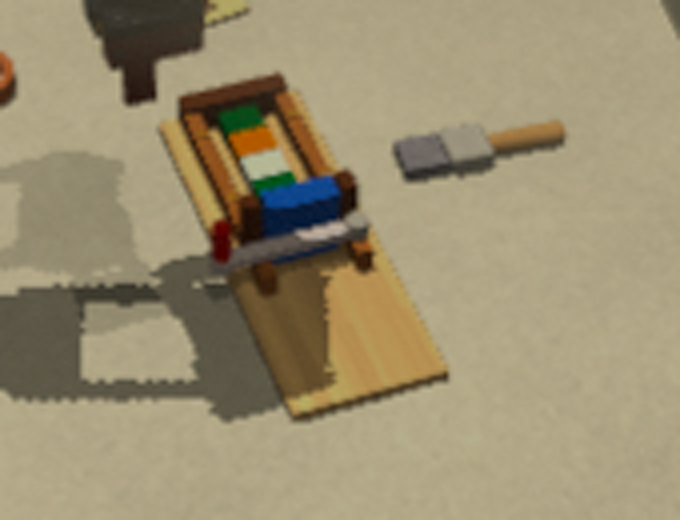

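```bash
python3 - <<'E'
from h import *
import pickle
s,d=pickle.load(open("w20.pkl","rb"))
cr=lambda a:(np.array(a,float)+.5)/2-.5+[130,0]
p=fitpose(d,s,[(-.065,-.165,.012),(-.065,.185,.012),(-.048,-.045,.036),(-.034,-.045,.036)],cr([(615,221),(44,221),(421,189),(423,164)]),(.5517,.0185,.177))
R=np.array([[np.cos(p[2]),np.sin(p[2])],[-np.sin(p[2]),np.cos(p[2])]])
J=lambda px,z:np.round((unproj(d,cr(px),z,s)[:,:2]-p[:2])@R.T*1e3,1).tolist()
print("glass edges mid",J([(56,103),(109,103),(162,103),(217,103),(271,103),(317,103)],.030))
print("block top corners",J([(317,16),(367,17),(367,150),(319,148)],.076))
k=J([(385,238)],.084)[0];v=J([(387,10)],.052)[0];print(k,v,np.degrees(np.arctan2(k[1]-v[1],k[0]-v[0])))
print(s["time"])
E
```

```text
pose [0.552  0.0186] deg 9.98 res px [[0.3, 0.1], [-1.0, 0.2], [0.7, 0.2], [-0.1, -0.4]]
glass edges mid [[-1.2, 159.6], [-1.4, 129.9], [-1.5, 100.3], [-1.6, 69.6], [-1.7, 39.5], [-1.7, 13.9]]
block top corners [[29.0, 8.9], [28.6, -14.9], [-31.2, -14.6], [-30.3, 9.3]]
[-73.8, -23.5] [38.6, -24.7] 179.3883245252862
29.95
```

```bash
python3 -c "
from bench import env
print(env.close_job())"
```

```text
the job is handed in; nothing more can be done
None
```

The job is done and was handed in at about 30 s of the 72 s allowed. The arm was retracted to 0.25 m and touching nothing.

**What I did**
- I drew the smallest push block straight up out of the rack by its narrow ends. I stood it on the apron at jig y ≈ -101 mm, let go, and took it again by its broad faces.
- With it I pushed the row along the channel until it met the stop, where the force rose to about 6 N. I then lowered the block onto the board and released it.
- I swung the keeper round by its knob, held loosely between the fingers, until it stopped with about 6 N.

**Last checks**
- **Glass:** the block edges measured at jig y ≈ 159.6, 130, 100, 70 and 39.5 mm, against 160, 130, 100, 70 and 40 mm for a closed row. The row looks straight and flat.
- **Push block:** it spans jig y ≈ -15 to +9 mm, centred about 1 mm further back than the nominal -2 mm. That is within the camera's 2 mm calibration, and no gap shows behind the row.
- **Keeper:** the knob is at jig (-73.8, -23.5) mm, against the closed position (-74, -23.5). The arm angle is within 1° of closed.
- **Bystanders:** the jar, tape and brush look unmoved in the top picture.

No check failed. The separate camera measurements of where the jig lies disagreed by about 3 mm and 0.4°.

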